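# Set up and start the bottle shaker

### The job

Set up the platform shaker and start it: first lower the loose crossbar into the middle pair of slots so that both its ends sit fully down, making two bottle rows. Then stand every small bottle (56 mm across) upright on the mat, each centred on a ring of its own, and when all are loaded pull the start knob out to its stop and let it spring back to rest. Leave the big bottles and the other things on the bench where they are.

Things in the scene. Friction and masses are not known exactly. Their poses are not given: they have to be found in the camera images.
- shaker: white platform shaker, fixed; origin on the bench under the platform's middle, x to the rear, y left, z up. In mm: rubber mat top z 54; side cheeks 8 thick, inner faces y +/-103, tops z 104; fixed round rails 16 thick along y at x +/-80, axis z 88. Each cheek has 3 open-topped slots, 10 wide, 20 deep, floor z 84, at x -30, 0 (the middle pair) and +30. Control pod to the right, y -110 to -237, up to z 77, its front sloped
- bar_mid (a point): loose crossbar lying on the bench, axis 9 mm high, about 0.16 kg: middle of its axis, y along it. Round grey sleeve 16 mm thick, 192 mm long; an 8 mm steel axle at each end; then an 18 mm square end block, 117 to 127 mm out, that stays outside the cheek. Fits either way round, with 6 mm end play each way
- bar_end_a (a point): middle of the crossbar's bare steel axle (21 mm long) at its +y end, 107 mm from the bar's middle, on the axis; this is the part that lies in the slot, 4 mm above the slot floor when bottomed
- bar_end_b (a point): the same at its -y end
- knob_head (a point): black pull knob on the sloped front of the shaker's control pod: centre of its head; z axis = pulling direction, out of the panel, 40 degrees from vertical towards the robot. Head 30 mm in diameter, 16 mm long, on a 12 mm steel stem; at rest this point is 26 mm from the panel, the head's underside 18 mm
- start_knob (a joint): how far the knob is pulled out (m): 0 at rest, stop at 0.014; the shaker starts at 0.010. A spring (2.4 N at rest, 8 N at the stop) draws it back when it is let go
- ring_front_left (a point): centre of the left ring of the front row, on the mat's top: one of six thin moulded rings (62 mm across, flat, no lip), 66 mm apart along a row, rows 80 mm apart; each row is a 64 mm wide lane between a rail and the seated crossbar
- ring_front_mid (a point): centre of the middle ring of the front row, on the mat's top: one of six thin moulded rings (62 mm across, flat, no lip), 66 mm apart along a row, rows 80 mm apart; each row is a 64 mm wide lane between a rail and the seated crossbar
- ring_front_right (a point): centre of the right ring of the front row, on the mat's top: one of six thin moulded rings (62 mm across, flat, no lip), 66 mm apart along a row, rows 80 mm apart; each row is a 64 mm wide lane between a rail and the seated crossbar
- ring_rear_left (a point): centre of the left ring of the rear row, on the mat's top: one of six thin moulded rings (62 mm across, flat, no lip), 66 mm apart along a row, rows 80 mm apart; each row is a 64 mm wide lane between a rail and the seated crossbar
- ring_rear_mid (a point): centre of the middle ring of the rear row, on the mat's top: one of six thin moulded rings (62 mm across, flat, no lip), 66 mm apart along a row, rows 80 mm apart; each row is a 64 mm wide lane between a rail and the seated crossbar
- ring_rear_right (a point): centre of the right ring of the rear row, on the mat's top: one of six thin moulded rings (62 mm across, flat, no lip), 66 mm apart along a row, rows 80 mm apart; each row is a 64 mm wide lane between a rail and the seated crossbar
- sbottle_1_mid (a point): small clear smooth glass bottle with orange screw cap, standing: foot 56 mm in diameter, narrowing above 27 mm, cap 46 mm in diameter from 75 to 104 mm above the foot, 0.2 kg; this point is on its axis half-way up, 52 mm above the foot; z is its upright axis. Absent in some starts (4 or 5 of the five are there)
- sbottle_2_mid (a point): small clear smooth glass bottle with orange screw cap, standing: foot 56 mm in diameter, narrowing above 27 mm, cap 46 mm in diameter from 75 to 104 mm above the foot, 0.2 kg; this point is on its axis half-way up, 52 mm above the foot; z is its upright axis. Absent in some starts (4 or 5 of the five are there)
- sbottle_3_mid (a point): small clear smooth glass bottle with orange screw cap, standing: foot 56 mm in diameter, narrowing above 27 mm, cap 46 mm in diameter from 75 to 104 mm above the foot, 0.2 kg; this point is on its axis half-way up, 52 mm above the foot; z is its upright axis. Absent in some starts (4 or 5 of the five are there)
- sbottle_4_mid (a point): small clear smooth glass bottle with orange screw cap, standing: foot 56 mm in diameter, narrowing above 27 mm, cap 46 mm in diameter from 75 to 104 mm above the foot, 0.2 kg; this point is on its axis half-way up, 52 mm above the foot; z is its upright axis. Absent in some starts (4 or 5 of the five are there)
- sbottle_5_mid (a point): small clear smooth glass bottle with orange screw cap, standing: foot 56 mm in diameter, narrowing above 27 mm, cap 46 mm in diameter from 75 to 104 mm above the foot, 0.2 kg; this point is on its axis half-way up, 52 mm above the foot; z is its upright axis. Absent in some starts (4 or 5 of the five are there)
- big_bottle: big screw-cap bottle, 70 mm in diameter, 142 mm high, to be left alone; origin at its foot
- tweezers: steel forceps lying flat, 126 mm long, to be left alone; origin under its middle
- pen: felt marker, 133 mm long, to be left alone; origin under its middle
- bench_timer: white bench timer, 66 x 66 x 17 mm, to be left alone; origin under it
- beaker: beaker 52 mm across and 66 mm high, to be left alone; origin at its foot. It stands on the fixed stirring hotplate (world x 0.476 to 0.705, y -0.165 to 0.005, top z 0.088)
- tall_bottle: big screw-cap bottle, 70 mm in diameter, 137 mm high, at the back, to be left alone; origin at its foot. Above it hangs the wall shelf: underside at world z 0.576, front edge at x 0.612, left end at y 0.30; keep the wrist clear of it

How it is judged (in metres and radians):
On the way, in this order (a step that is already met when the one before it is completed fails the run):
1. the crossbar lies in the middle slots, both ends on the slot floors (x of bar_end_a in the frame of shaker between -0.004 and 0.004 m and z of bar_end_a in the frame of shaker between 0.085 and 0.0905 m and x of bar_end_b in the frame of shaker between -0.004 and 0.004 m and z of bar_end_b in the frame of shaker between 0.085 and 0.0905 m and y of bar_mid in the frame of shaker between -0.01 and 0.01 m), for 0.3 s.
2. every small bottle stands upright on the mat, centred on a ring, with the crossbar seated (all of step 1 and angle between each of sbottle_1_mid, sbottle_2_mid, sbottle_3_mid, sbottle_4_mid, sbottle_5_mid's own z axis and vertical below 0.09 rad and z of sbottle_1_mid in the frame of shaker between 0.101 and 0.11 m and (horizontal distance between sbottle_1_mid and ring_front_left below 0.01 m or horizontal distance between sbottle_1_mid and ring_front_mid below 0.01 m or horizontal distance between sbottle_1_mid and ring_front_right below 0.01 m or horizontal distance between sbottle_1_mid and ring_rear_left below 0.01 m or horizontal distance between sbottle_1_mid and ring_rear_mid below 0.01 m or horizontal distance between sbottle_1_mid and ring_rear_right below 0.01 m) and z of sbottle_2_mid in the frame of shaker between 0.101 and 0.11 m and (horizontal distance between sbottle_2_mid and ring_front_left below 0.01 m or horizontal distance between sbottle_2_mid and ring_front_mid below 0.01 m or horizontal distance between sbottle_2_mid and ring_front_right below 0.01 m or horizontal distance between sbottle_2_mid and ring_rear_left below 0.01 m or horizontal distance between sbottle_2_mid and ring_rear_mid below 0.01 m or horizontal distance between sbottle_2_mid and ring_rear_right below 0.01 m) and z of sbottle_3_mid in the frame of shaker between 0.101 and 0.11 m and (horizontal distance between sbottle_3_mid and ring_front_left below 0.01 m or horizontal distance between sbottle_3_mid and ring_front_mid below 0.01 m or horizontal distance between sbottle_3_mid and ring_front_right below 0.01 m or horizontal distance between sbottle_3_mid and ring_rear_left below 0.01 m or horizontal distance between sbottle_3_mid and ring_rear_mid below 0.01 m or horizontal distance between sbottle_3_mid and ring_rear_right below 0.01 m) and z of sbottle_4_mid in the frame of shaker between 0.101 and 0.11 m and (horizontal distance between sbottle_4_mid and ring_front_left below 0.01 m or horizontal distance between sbottle_4_mid and ring_front_mid below 0.01 m or horizontal distance between sbottle_4_mid and ring_front_right below 0.01 m or horizontal distance between sbottle_4_mid and ring_rear_left below 0.01 m or horizontal distance between sbottle_4_mid and ring_rear_mid below 0.01 m or horizontal distance between sbottle_4_mid and ring_rear_right below 0.01 m) and z of sbottle_5_mid in the frame of shaker between 0.101 and 0.11 m and (horizontal distance between sbottle_5_mid and ring_front_left below 0.01 m or horizontal distance between sbottle_5_mid and ring_front_mid below 0.01 m or horizontal distance between sbottle_5_mid and ring_front_right below 0.01 m or horizontal distance between sbottle_5_mid and ring_rear_left below 0.01 m or horizontal distance between sbottle_5_mid and ring_rear_mid below 0.01 m or horizontal distance between sbottle_5_mid and ring_rear_right below 0.01 m)), for 0.3 s.
3. the start knob is pulled out (value of joint start_knob above 0.01 m), for 0.1 s.
At the end, for the whole second after the job is handed in: both crossbar ends in the middle slots (within 4 mm across, within 2.5 mm of bottomed), every small bottle upright on the mat within 10 mm of a ring's centre and at rest, start knob back in (under 2 mm) after having been pulled out 10 mm or more (all of step 2 and linear speed of each of sbottle_1, sbottle_2, sbottle_3, sbottle_4, sbottle_5 below 0.02 m/s and value of joint start_knob below 0.002 m); the robot touches nothing.
It fails at once if a thing that is to be left alone is moved more than 3 cm (distance of any of big_bottle, tweezers, pen, bench_timer, beaker, tall_bottle from where it was at the start of the episode above 0.03 m).
Of sbottle_1, sbottle_2, sbottle_3, sbottle_4, sbottle_5 only 4 to 5 are there at a start; the rules pass over those that are not, and their reading is None.
At some moment in a run one of sbottle_1, sbottle_2, sbottle_3, sbottle_4, sbottle_5 may be knocked a few centimetres aside while the robot is not near it.
It also fails if it takes over 210 s, if anything falls off the work surface, if the arm or the gripper's body presses on something with over 40 N, if the wrist force passes 120 N, or if a joint passes its speed limit or range.

### The arm

A 6-joint arm with a two-finger parallel gripper is mounted at the origin on a cart in front of the work surface, level with it; the furniture and walls round the work are solid. World frame = base frame: x ahead of the robot, y to its left, z up, the work surface at z = 0. Lengths are in mm, angles in rad, forces in N, time in s.
With the tool pointing down it reaches from about 200 to 875 mm from the base axis. Payload 3.4 kg.
Tool frame: the origin (TCP) lies midway between the tips of the shut fingers; the grasp point (between the pads) lies 19 mm behind it; z points along the fingers, y is the line along which they close (so a half turn about z gives the same grasp; the last joint's range is limited). The gripper opens to 94 mm and grips with 3 to 60 N. Pads are 16 mm wide; open, the fingers measure 119 mm over their backs; the gripper's body (75 mm by 177 mm) begins 78 mm behind the grasp point.
Start: joints at [-1.406, 0.276, 1.505, -0, 1.361, -0.121], TCP at [162.106, -551.713, 205.493] pointing down, gripper open.
Joint ranges: [-2.89, 2.89], [-0.75, 2.08], [0.22, 2.7], [-1.18, 4.32], [0.11, 2.71], [-2.7, 2.7]. Speed limits (rad/s): [2.57, 2.57, 3.14, 3.14, 3.14, 3.14].

### API

Orientations are given as a 3x3 rotation matrix whose columns are the frame's x, y, z axes.
In Python, from cell import env, grab_frame, job gives the robot as it stands.
- The arm moves only by the shell command python3 -m creep 'ROWS' [FORCE]. ROWS is JSON, a list of rows, each an object with "travel": the shift along the tool's x, y, z as a fraction of full scale, a list of three; "angular": the turn, a rotation vector about the tool's x, y, z as a fraction of full scale, a list of three; "hand": the gripper's target within -1 to 1 (shut at 1, half-way at 0, fully open at -1). A call has exactly 8 rows; each row is the pose to reach, as a shift and turn from the pose commanded when the call began, along the tool's axes at that moment; what a row does not reach only later rows make up. Full scale, the value 1, is 12 cm for a shift and 60 degrees for a turn. A row lasts 1/10 s, in which the tool goes at most 50 mm and 8.59 degrees, less where a joint would pass 70% of its speed; a pose out of reach is approached as far as the arm can. A call with a number of a shift or a turn outside -1 to 1 is refused whole. A call with a gripper value outside its range is refused whole. The fingers move at their own pace and stop on an object; FORCE is the grip in N (left out, the last holds). Time passes only in rows, so rows that repeat a pose let the fingers close, or fill a call up. It gives the time, the measured TCP pose, the force, the opening and the grip force at its end, in the units of the state.
- env.get_state(): the state, without advancing time (a new reading comes with each control period).
- grab_frame(name): name is "scene" or "top" or "wrist"; returns a dict with "image" (420x560x3 uint8, blue, green, red), "fx", "fy", "cx", "cy" (pixels), "k1" (the pictures are not rectified: a ray, as slopes to the right and down, at radius r is drawn at 1 + k1 r^2 times it, then the intrinsics apply), "position" and "attitude" of the camera in the world. Camera axes: x right, y down, z forward; pixel columns grow to the right and rows downward; lengths in mm; the calibration is good to about 2 mm. A picture is of the moment at which its call begins. There is no depth.
- job.sign_off(): hands the job in; it is judged then, once.
The state is a dict: "time_s": time; "joint_pos": joint angles; "joint_vel": joint speeds; "joint_efforts": joint torques, N m; "tool_pos": TCP position; "tcp_rot": TCP orientation; "ft_force": force on the tool from outside, world axes, zero at the start; "wrist_torque": the same for the moment, N m; "finger_gap": finger opening in mm; "grasp_force": force on a finger pad.
Only numpy, scipy, OpenCV 4.12 (cv2) and the standard library are available. Lean on these libraries where they do the work, as an engineer would, in place of code of your own. Each camera call takes 0.05 s, during which the arm holds its last target. There are 200 camera calls.

## Working session

There is one attempt and no reset: what is moved stays moved. The work goes in short steps, Python scripts to look and compute and a shell command to move; the robot and the scene stay as the last step left them, time stands still between calls to the robot, and variables do not carry over. Pictures are saved under pics/ and viewed, at most 19 in all, crops included, and the job is handed in when it is done.

```bash
ls; mkdir -p pics; cat > h.py <<'E'
import numpy as np, cv2
from cell import env, grab_frame, job
np.set_printoptions(precision=3,suppress=True)
def snap(name,fn):
    f=grab_frame(name); cv2.imwrite('pics/'+fn+'.png',f['image'])
    np.save('pics/'+fn+'.npy',{k:f[k] for k in f if k!='image'},allow_pickle=True); return f
def load(fn): return np.load('pics/'+fn+'.npy',allow_pickle=True).item()
def ray(f,u,v):
    x,y=(u-f['cx'])/f['fx'],(v-f['cy'])/f['fy']; k=f['k1']
    p=np.array([x,y]);q=p.copy()
    for _ in range(20): q=p/(1+k*(q@q))
    d=np.array(f['attitude'])@np.array([q[0],q[1],1]); return np.array(f['position'],float),d
def onz(f,u,v,z):
    o,d=ray(f,u,v); return o+d*(z-o[2])/d[2]
def tri(*obs):
    A=np.zeros((3,3));b=np.zeros(3)
    for f,u,v in obs:
        o,d=ray(f,u,v); d=d/np.linalg.norm(d); P=np.eye(3)-np.outer(d,d);A+=P;b+=P@o
    x=np.linalg.solve(A,b)
    r=[np.linalg.norm((np.eye(3)-np.outer(d/np.linalg.norm(d),d/np.linalg.norm(d)))@(x-o)) for o,d in [ray(*q) for q in obs]]
    return x,np.array(r)
def proj(f,X):
    c=np.array(f['attitude']).T@(np.array(X,float)-np.array(f['position'])); q=c[:2]/c[2]; q=q*(1+f['k1']*(q@q))
    return np.array([f['fx']*q[0]+f['cx'],f['fy']*q[1]+f['cy']])
E
python3 - <<'E'
from h import *
for n in('scene','top'):
    f=snap(n,n+'0'); print({k:f[k] for k in f if k!='image'})
    im=cv2.resize(f['image'],(800,600),interpolation=cv2.INTER_CUBIC); cv2.imwrite('pics/%s0b.png'%n,im)
print(env.get_state())
E
```

```text
pics
{'fx': 486.991671783782, 'fy': 486.991671783782, 'cx': 273.43541074178466, 'cy': 205.85015634771253, 'k1': 0.03488204504003636, 'position': array([-206.391,  832.723,  858.374]), 'attitude': array([[-0.729, -0.364,  0.58 ],
       [-0.684,  0.415, -0.6  ],
       [-0.022, -0.834, -0.551]])}
{'fx': 447.19247630396995, 'fy': 447.19247630396995, 'cx': 286.0696629446814, 'cy': 215.69196262947645, 'k1': -0.13089882154670487, 'position': array([ 516.419,    6.838, 1248.663]), 'attitude': array([[-0.009, -0.999,  0.046],
       [-1.   ,  0.009,  0.   ],
       [-0.001, -0.046, -0.999]])}
{'time_s': 0.1, 'joint_pos': array([-1.406,  0.277,  1.506, -0.   ,  1.361, -0.121]), 'joint_vel': array([-0.002, -0.   , -0.003, -0.001, -0.002, -0.001]), 'joint_efforts': array([  0.001, -40.546, -23.778,   0.07 ,   0.03 ,  -0.   ]), 'tool_pos': array([ 162.014, -551.199,  204.725]), 'tcp_rot': array([[ 0.959,  0.282, -0.   ],
       [ 0.282, -0.959,  0.002],
       [ 0.   , -0.002, -1.   ]]), 'ft_force': array([ 0.105,  0.398, -0.301]), 'wrist_torque': array([ 0.01 , -0.001,  0.017]), 'grasp_force': 0.0, 'finger_gap': 94.12814745911862}
```

View pics/top0b.png

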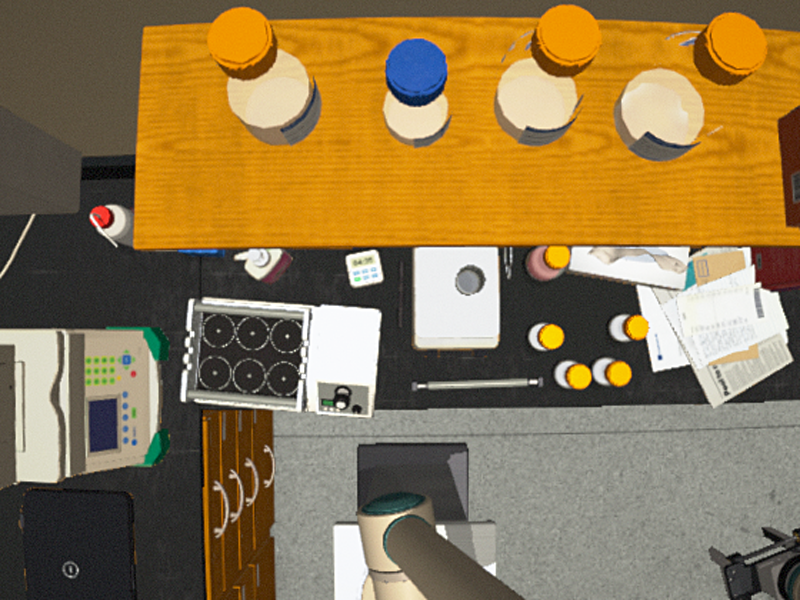

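View pics/scene0b.png

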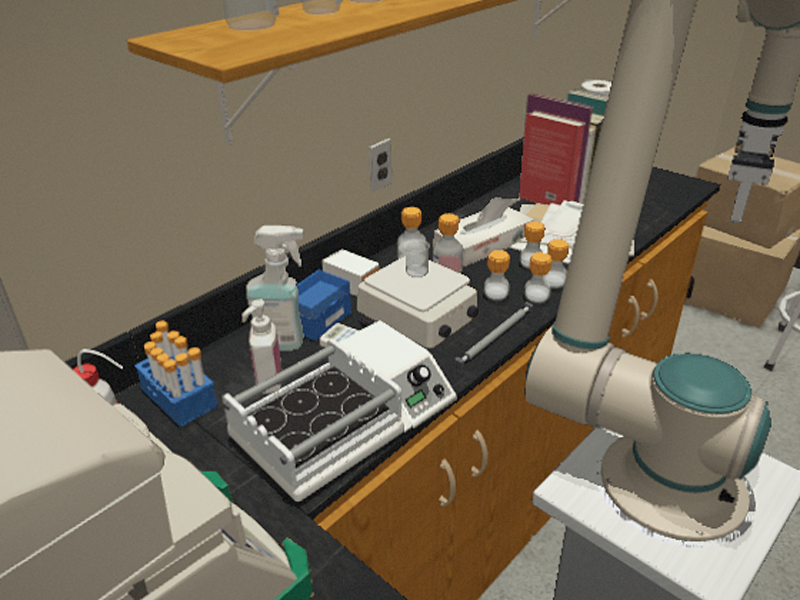

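The top view shows the shaker at left (rings about (217,330) to (286,379) in the 800-pixel picture), the bar from (415,385) to (540,382), and four small bottles with caps at (548,338), (632,328), (575,376) and (615,372). The pink bottle at (555,258) is a big one. The scene view has the small caps at about (497,260), (540,263), (534,232) and (557,250).

```bash
python3 - <<'E'
from h import *
B={}
for n in('scene0','top0'):
    im=cv2.imread('pics/%s.png'%n); h=cv2.cvtColor(im,cv2.COLOR_BGR2HSV)
    m=cv2.inRange(h,(10,170,150),(24,255,255))
    if n=='top0': m[:172]=0
    k,l,s,c=cv2.connectedComponentsWithStats(m)
    print(n,[(s[i].tolist(),c[i].round(1).tolist()) for i in range(1,k) if 25<s[i][4]<900])
t=cv2.imread('pics/top0.png'); 
a=cv2.resize(t[205:295,125:275],(800,480),interpolation=cv2.INTER_CUBIC)
b=cv2.resize(t[255:278,280:390],(800,120*1),interpolation=cv2.INTER_CUBIC)
cv2.imwrite('pics/c1.png',np.vstack([a,b]))
s=cv2.imread('pics/scene0.png'); cv2.imwrite('pics/c2.png',cv2.resize(s[200:350,150:350],(800,600),interpolation=cv2.INTER_CUBIC))
E
```

```text
scene0 [([281, 145, 14, 8, 72], [288.0, 148.6]), ([436, 147, 59, 50, 269], [463.9, 171.0]), ([307, 149, 14, 9, 76], [313.7, 153.4]), ([368, 156, 13, 7, 67], [374.1, 158.8]), ([384, 168, 14, 8, 76], [390.7, 171.5]), ([342, 175, 15, 9, 91], [349.3, 179.4]), ([372, 177, 14, 9, 92], [378.7, 181.2]), ([109, 224, 8, 6, 32], [112.4, 226.8]), ([101, 232, 22, 26, 178], [110.5, 245.5]), ([118, 232, 12, 10, 71], [123.5, 236.2]), ([132, 243, 8, 7, 35], [135.4, 245.7]), ([318, 242, 57, 50, 353], [345.0, 268.8]), ([124, 248, 7, 5, 28], [127.1, 250.4]), ([223, 290, 97, 81, 724], [270.3, 330.8])]
top0 [([94, 172, 132, 3, 192], [147.7, 172.3]), ([382, 172, 17, 16, 235], [390.0, 179.0]), ([438, 220, 16, 18, 180], [446.1, 228.8]), ([378, 227, 17, 18, 77], [385.8, 235.0]), ([425, 253, 17, 18, 181], [433.3, 261.2]), ([397, 255, 17, 17, 92], [404.1, 263.1]), ([154, 291, 2, 47, 49], [154.0, 314.9]), ([142, 295, 6, 125, 319], [144.0, 357.4])]
```

View pics/c1.png

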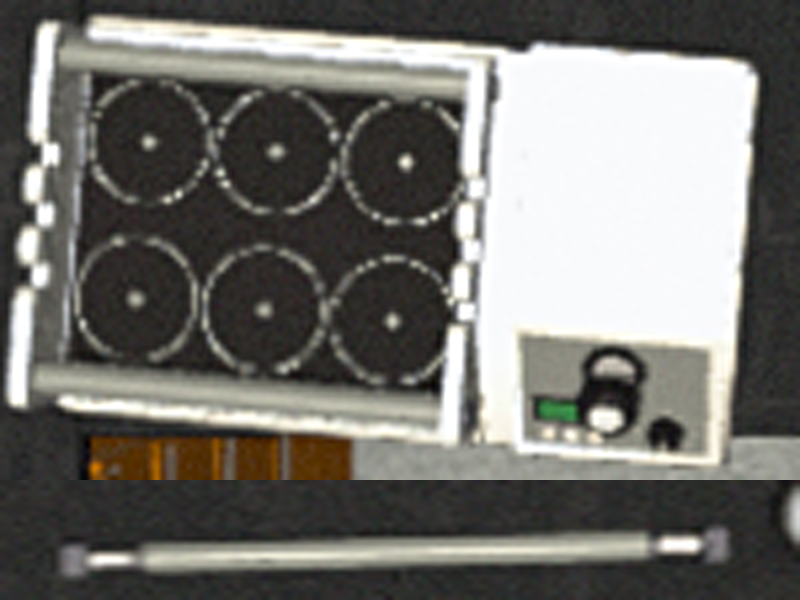

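View pics/c2.png

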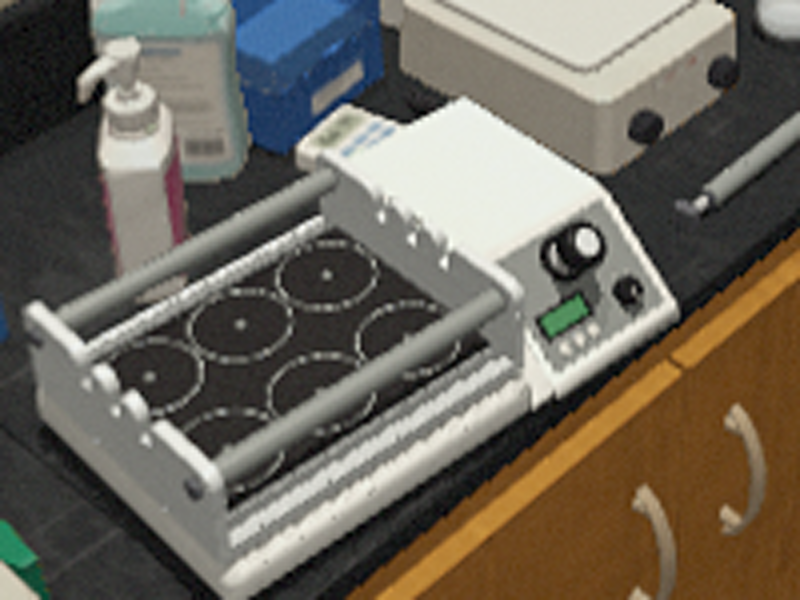

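```bash
python3 - <<'E'
from h import *
T=load('top0');S=load('scene0')
t=lambda x,y:(T,125+(x+.5)/5.3333-.5,205+(y+.5)/5.3333-.5)
s=lambda x,y:(S,150+(x+.5)/4-.5,200+(y+.5)/4-.5)
b=lambda x,y:(T,280+(x+.5)/7.2727-.5,255+(y-480+.5)/5.217-.5)
R={'RL':((149,142),(150,377)),'RM':((276,152),(240,324)),'RR':((406,162),(327,275))}
for k,(p,q) in R.items(): print(k,tri(t(*p),s(*q)))
P=[onz(*t(x,y),54)[:2] for x,y in [(149,142),(276,152),(406,162),(135,299),(264,310),(393,321)]]
L=np.array([(40,66),(40,0),(40,-66),(-40,66),(-40,0),(-40,-66)],float)
P=np.array(P);c=P.mean(0);H=(L.T@(P-c));a=np.arctan2(H[0,1]-H[1,0],H[0,0]+H[1,1])
Rm=np.array([[np.cos(a),-np.sin(a)],[np.sin(a),np.cos(a)]])
print('shaker',c,np.degrees(a),'res',(P-c-L@Rm.T).round(1).tolist())
print('bar',[onz(*b(*p),z) for p,z in [((73,560),9),((715,544),9),((140,557),9),((652,544),9)]])
print('knob tri',tri(t(604,418),s(588,243)))
# caps: full-ish centroids
tops=[(446.1,228.8),(385.8,235.0),(433.3,261.2),(404.1,263.1)]
scs=[(374.1,158.8),(390.7,171.5),(349.3,179.4),(378.7,181.2)]
for u in tops:
  print(onz(T,*u,95),[ (x.round(0).tolist(),r.max().round(1)) for x,r in [tri((T,*u),(S,*v)) for v in scs] if r.max()<8])
E
```

```text
RL (array([532.454, 368.152,  56.181]), array([0.411, 0.411]))
RM (array([527.239, 302.837,  56.562]), array([0.727, 0.727]))
RR (array([521.659, 236.57 ,  55.986]), array([0.517, 0.517]))
shaker [486.939 306.094] -4.84080179061821 res [[-0.2, 0.0], [-0.0, 0.2], [0.1, -0.4], [0.1, 0.6], [0.1, -0.2], [-0.0, -0.2]]
bar [array([422.927,  -1.309,   9.   ]), array([ 428.485, -246.868,    9.   ]), array([424.281, -26.798,   9.   ]), array([ 428.84 , -222.551,    9.   ])]
knob tri (array([395.802, 133.562,  87.519]), array([0.241, 0.241]))
[ 531.107 -412.497   95.   ] [([532.0, -409.0, 102.0], np.float64(0.7)), ([531.0, -448.0, 0.0], np.float64(2.0))]
[ 516.794 -251.186   95.   ] [([516.0, -250.0, 101.0], np.float64(0.5))]
[ 446.876 -376.329   95.   ] [([448.0, -374.0, 101.0], np.float64(0.4))]
[ 443.259 -298.364   95.   ] [([450.0, -274.0, 185.0], np.float64(1.3)), ([443.0, -297.0, 102.0], np.float64(0.9))]
```

The top crop shows the six ring dots, (149,142) rear left to (393,321) front right. It also shows the bar's end blocks at (73,560) and (715,544) and the knob near (604,418). The scene crop has the rear ring dots at (150,377), (240,324) and (327,275) and the knob face at (588,243). Measured heights agree with the text, so I'll plan the approach to the bar.

```bash
cat >> h.py <<'E'
SH=np.array([486.9,306.1]); SA=np.radians(-4.84)
def sh(x,y):
    c,s=np.cos(SA),np.sin(SA); return SH+np.array([c*x-s*y,s*x+c*y])
def Rphi(p):
    c,s=np.cos(np.radians(p)),np.sin(np.radians(p)); return np.array([[c,s,0],[s,-c,0],[0,0,-1.]])
def plan(*W,start=None):
    """waypoints (x,y,z,phi) -> travel/angular units of one call each"""
    from scipy.spatial.transform import Rotation as Ro
    st=env.get_state(); p=np.array(st['tool_pos']); R=np.array(st['tcp_rot'])
    if start is not None: p=np.array(start[:3],float);R=Rphi(start[3])
    for w in W:
        R2=Rphi(w[3]); d=R.T@(np.array(w[:3])-p)/120; a=Ro.from_matrix(R.T@R2).as_rotvec()/np.radians(60)
        print(w,'travel',d.round(3),'ang',a.round(3)); p,R=np.array(w[:3],float),R2
def where():
    st=env.get_state(); R=st['tcp_rot']
    print('t',round(st['time_s'],2),'tcp',np.array(st['tool_pos']),'phi',np.degrees(np.arctan2(R[1,0],R[0,0])).round(2),'zax',R[:,2],'F',st['ft_force'],'gap',round(st['finger_gap'],1),'grip',st['grasp_force'],'j',st['joint_pos'])
E
python3 - <<'E'
from h import *
plan((235,-470,205,75),(320,-380,205,91.3),(400,-270,205,91.3),(425.7,-155,200,91.3),(425.7,-124,90,91.3),(425.7,-124,4,91.3))
E
```

```text
(235, -470, 205, 75) travel [ 0.774 -0.478 -0.001] ang [-0.001 -0.001 -0.977]
(320, -380, 205, 91.3) travel [0.908 0.49  0.   ] ang [ 0.     0.    -0.272]
(400, -270, 205, 91.3) travel [0.901 0.687 0.   ] ang [0. 0. 0.]
(425.7, -155, 200, 91.3) travel [0.953 0.236 0.042] ang [0. 0. 0.]
(425.7, -124, 90, 91.3) travel [0.258 0.006 0.917] ang [0. 0. 0.]
(425.7, -124, 4, 91.3) travel [0.    0.    0.717] ang [0. 0. 0.]
```

```bash
python3 -m creep '[{"travel":[0.1,-0.06,0],"angular":[0,0,-0.13],"hand":-1},{"travel":[0.2,-0.12,0],"angular":[0,0,-0.26],"hand":-1},{"travel":[0.32,-0.2,0],"angular":[0,0,-0.4],"hand":-1},{"travel":[0.45,-0.28,0],"angular":[0,0,-0.54],"hand":-1},{"travel":[0.58,-0.36,0],"angular":[0,0,-0.68],"hand":-1},{"travel":[0.7,-0.43,0],"angular":[0,0,-0.82],"hand":-1},{"travel":[0.774,-0.478,0],"angular":[0,0,-0.96],"hand":-1},{"travel":[0.774,-0.478,0],"angular":[0,0,-0.977],"hand":-1}]' | tail -c 600
python3 -c "
from h import *
where()"
```

```text
time_s: 0.9
tool_pos: [235.7, -469.2, 205.2]
tcp_rot: [[0.257, 0.967, -0.0], [0.967, -0.257, 0.001], [0.001, -0.0, -1.0]]
ft_force: [0.3, -0.2, 0.2]
finger_gap: 93.8
grasp_force: 0.0
t 0.9 tcp [ 235.661 -469.154  205.206] phi 75.13 zax [-0.     0.001 -1.   ] F [ 0.349 -0.2    0.241] gap 93.8 grip 0.0 j [-1.238  0.201  1.608  0.     1.333 -0.979]
```

```bash
python3 -m creep '[{"travel":[0.15,0.08,0],"angular":[0,0,-0.06],"hand":-1},{"travel":[0.4,0.2,0],"angular":[0,0,-0.12],"hand":-1},{"travel":[0.65,0.35,0],"angular":[0,0,-0.2],"hand":-1},{"travel":[0.85,0.45,0],"angular":[0,0,-0.25],"hand":-1},{"travel":[0.908,0.49,0],"angular":[0,0,-0.272],"hand":-1},{"travel":[0.908,0.49,0],"angular":[0,0,-0.272],"hand":-1},{"travel":[0.908,0.49,0],"angular":[0,0,-0.272],"hand":-1},{"travel":[0.908,0.49,0],"angular":[0,0,-0.272],"hand":-1}]' | head -2
python3 -m creep '[{"travel":[0.15,0.11,0],"angular":[0,0,0],"hand":-1},{"travel":[0.4,0.3,0],"angular":[0,0,0],"hand":-1},{"travel":[0.65,0.5,0],"angular":[0,0,0],"hand":-1},{"travel":[0.85,0.65,0],"angular":[0,0,0],"hand":-1},{"travel":[0.901,0.687,0],"angular":[0,0,0],"hand":-1},{"travel":[0.901,0.687,0],"angular":[0,0,0],"hand":-1},{"travel":[0.901,0.687,0],"angular":[0,0,0],"hand":-1},{"travel":[0.901,0.687,0],"angular":[0,0,0],"hand":-1}]' | head -2
python3 -m creep '[{"travel":[0.15,0.04,0],"angular":[0,0,0],"hand":-1},{"travel":[0.4,0.1,0.02],"angular":[0,0,0],"hand":-1},{"travel":[0.65,0.16,0.04],"angular":[0,0,0],"hand":-1},{"travel":[0.85,0.21,0.04],"angular":[0,0,0],"hand":-1},{"travel":[0.953,0.236,0.04],"angular":[0,0,0],"hand":-1},{"travel":[0.953,0.236,0.04],"angular":[0,0,0],"hand":-1},{"travel":[0.953,0.236,0.04],"angular":[0,0,0],"hand":-1},{"travel":[0.953,0.236,0.04],"angular":[0,0,0],"hand":-1}]' | head -2
python3 - <<'E'
from h import *
where(); f=snap('wrist','w1'); print({k:f[k] for k in f if k!='image'})
plan((425.7,-124,90,91.3),(425.7,-124,4,91.3))
for y in (-121,121): print(proj(f,[425.7-.0226*y,-124+y,9]))
E
```

```text
time_s: 1.7
tool_pos: [319.3, -381.6, 205.4]
time_s: 2.5
tool_pos: [399.3, -271.8, 205.4]
time_s: 3.3
tool_pos: [425.7, -156.8, 200.7]
t 3.3 tcp [ 425.682 -156.801  200.722] phi 91.24 zax [ 0.    -0.001 -1.   ] F [-0.143  0.604 -0.637] gap 94.1 grip 0.0 j [-0.506  0.094  1.752 -0.001  1.295 -0.527]
{'fx': 289.1560916389965, 'fy': 289.1560916389965, 'cx': 279.1552540483197, 'cy': 209.41781007438067, 'k1': -0.04655399653945763, 'position': array([423.443, -90.172, 379.771]), 'attitude': array([[ 1.   ,  0.021,  0.005],
       [ 0.021, -0.972, -0.233],
       [ 0.   ,  0.233, -0.972]])}
(425.7, -124, 90, 91.3) travel [0.273 0.007 0.922] ang [-0.     0.001 -0.001]
(425.7, -124, 4, 91.3) travel [0.    0.    0.717] ang [0. 0. 0.]
[280.351 256.117]
[280.249  65.591]
```

View pics/w1.png

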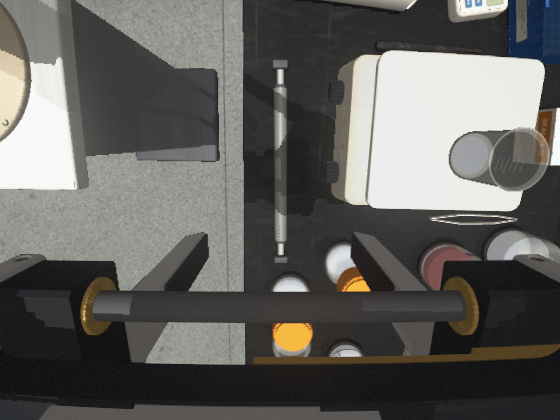

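The wrist view shows the bar lying straight from (280,64) to (280,259), as predicted, with the hotplate edge to its right at u≈335. I'll open the fingers less so they clear the hotplate, then descend.

```bash
python3 -m creep '[{"travel":[0.1,0.003,0.1],"angular":[0,0,0],"hand":0.23},{"travel":[0.2,0.006,0.25],"angular":[0,0,0],"hand":0.23},{"travel":[0.27,0.007,0.45],"angular":[0,0,0],"hand":0.23},{"travel":[0.273,0.007,0.65],"angular":[0,0,0],"hand":0.23},{"travel":[0.273,0.007,0.85],"angular":[0,0,0],"hand":0.23},{"travel":[0.273,0.007,0.922],"angular":[0,0,0],"hand":0.23},{"travel":[0.273,0.007,0.922],"angular":[0,0,0],"hand":0.23},{"travel":[0.273,0.007,0.922],"angular":[0,0,0],"hand":0.23}]' 40
python3 -m creep '[{"travel":[0,0,0.15],"angular":[0,0,0],"hand":0.23},{"travel":[0,0,0.3],"angular":[0,0,0],"hand":0.23},{"travel":[0,0,0.45],"angular":[0,0,0],"hand":0.23},{"travel":[0,0,0.55],"angular":[0,0,0],"hand":0.23},{"travel":[0,0,0.62],"angular":[0,0,0],"hand":0.23},{"travel":[0,0,0.68],"angular":[0,0,0],"hand":0.23},{"travel":[0,0,0.71],"angular":[0,0,0],"hand":0.23},{"travel":[0,0,0.71],"angular":[0,0,0],"hand":0.23}]' 40
```

```text
time_s: 4.15
tool_pos: [426.5, -123.5, 90.7]
tcp_rot: [[-0.022, 1.0, 0.001], [1.0, 0.022, -0.001], [-0.001, 0.001, -1.0]]
ft_force: [-0.1, 0.4, 0.1]
finger_gap: 36.8
grasp_force: 0.0
time_s: 4.95
tool_pos: [425.9, -122.8, 4.8]
tcp_rot: [[-0.023, 1.0, 0.0], [1.0, 0.023, -0.0], [-0.0, 0.0, -1.0]]
ft_force: [-1.1, 0.2, -0.2]
finger_gap: 36.1
grasp_force: 0.0
```

```bash
python3 -m creep '[{"travel":[0,0,0],"angular":[0,0,0],"hand":1},{"travel":[0,0,0],"angular":[0,0,0],"hand":1},{"travel":[0,0,0],"angular":[0,0,0],"hand":1},{"travel":[0,0,0],"angular":[0,0,0],"hand":1},{"travel":[0,0,0],"angular":[0,0,0],"hand":1},{"travel":[0,0,0],"angular":[0,0,0],"hand":1},{"travel":[0,0,0],"angular":[0,0,0],"hand":1},{"travel":[0,0,0],"angular":[0,0,0],"hand":1}]' 40
python3 -m creep '[{"travel":[0,0,-0.03],"angular":[0,0,0],"hand":1},{"travel":[0,0,-0.1],"angular":[0,0,0],"hand":1},{"travel":[0,0,-0.25],"angular":[0,0,0],"hand":1},{"travel":[0,0,-0.45],"angular":[0,0,0],"hand":1},{"travel":[0,0,-0.65],"angular":[0,0,0],"hand":1},{"travel":[0,0,-0.85],"angular":[0,0,0],"hand":1},{"travel":[0,0,-0.97],"angular":[0,0,0],"hand":1},{"travel":[0,0,-1],"angular":[0,0,0],"hand":1}]' 40
python3 - <<'E'
from h import *
where(); plan((426,-20,180,91.3),(426,95,180,91.3),(440,210,180,91.3),(486.9,307,180,85.16),(486.9,307,150,85.16))
E
```

```text
time_s: 5.75
tool_pos: [426.1, -122.9, 5.1]
tcp_rot: [[-0.023, 1.0, 0.001], [1.0, 0.023, -0.0], [-0.0, 0.001, -1.0]]
ft_force: [-0.4, 1.1, 5.5]
finger_gap: 14.8
grasp_force: 40.0
time_s: 6.55
tool_pos: [426.6, -123.1, 126.6]
tcp_rot: [[-0.023, 1.0, 0.003], [1.0, 0.023, -0.002], [-0.002, 0.003, -1.0]]
ft_force: [-0.1, 0.1, -2.0]
finger_gap: 15.2
grasp_force: 40.0
t 6.55 tcp [ 426.601 -123.137  126.635] phi 91.32 zax [ 0.003 -0.002 -1.   ] F [-0.104  0.099 -1.972] gap 15.2 grip 39.999348521232605 j [-0.438  0.141  1.897 -0.     1.101 -0.461]
(426, -20, 180, 91.3) travel [ 0.859  0.016 -0.446] ang [0.003 0.002 0.   ]
(426, 95, 180, 91.3) travel [0.958 0.022 0.   ] ang [0. 0. 0.]
(440, 210, 180, 91.3) travel [0.955 0.138 0.   ] ang [0. 0. 0.]
(486.9, 307, 180, 85.16) travel [0.799 0.409 0.   ] ang [0.    0.    0.102]
(486.9, 307, 150, 85.16) travel [0.   0.   0.25] ang [0. 0. 0.]
```

```bash
python3 -m creep '[{"travel":[0.06,0,-0.1],"angular":[0,0,0],"hand":1},{"travel":[0.2,0,-0.25],"angular":[0,0,0],"hand":1},{"travel":[0.38,0.01,-0.4],"angular":[0,0,0],"hand":1},{"travel":[0.56,0.016,-0.446],"angular":[0,0,0],"hand":1},{"travel":[0.72,0.016,-0.446],"angular":[0,0,0],"hand":1},{"travel":[0.82,0.016,-0.446],"angular":[0,0,0],"hand":1},{"travel":[0.859,0.016,-0.446],"angular":[0,0,0],"hand":1},{"travel":[0.859,0.016,-0.446],"angular":[0,0,0],"hand":1}]' | head -2
python3 -m creep '[{"travel":[0.06,0,0],"angular":[0,0,0],"hand":1},{"travel":[0.2,0,0],"angular":[0,0,0],"hand":1},{"travel":[0.4,0.01,0],"angular":[0,0,0],"hand":1},{"travel":[0.6,0.02,0],"angular":[0,0,0],"hand":1},{"travel":[0.8,0.022,0],"angular":[0,0,0],"hand":1},{"travel":[0.91,0.022,0],"angular":[0,0,0],"hand":1},{"travel":[0.958,0.022,0],"angular":[0,0,0],"hand":1},{"travel":[0.958,0.022,0],"angular":[0,0,0],"hand":1}]' | head -2
python3 -m creep '[{"travel":[0.06,0.01,0],"angular":[0,0,0],"hand":1},{"travel":[0.2,0.03,0],"angular":[0,0,0],"hand":1},{"travel":[0.4,0.06,0],"angular":[0,0,0],"hand":1},{"travel":[0.6,0.09,0],"angular":[0,0,0],"hand":1},{"travel":[0.8,0.12,0],"angular":[0,0,0],"hand":1},{"travel":[0.91,0.135,0],"angular":[0,0,0],"hand":1},{"travel":[0.955,0.138,0],"angular":[0,0,0],"hand":1},{"travel":[0.955,0.138,0],"angular":[0,0,0],"hand":1}]' | head -2
python3 -m creep '[{"travel":[0.06,0.03,0],"angular":[0,0,0.01],"hand":1},{"travel":[0.18,0.09,0],"angular":[0,0,0.03],"hand":1},{"travel":[0.35,0.18,0],"angular":[0,0,0.05],"hand":1},{"travel":[0.52,0.27,0],"angular":[0,0,0.08],"hand":1},{"travel":[0.67,0.35,0],"angular":[0,0,0.1],"hand":1},{"travel":[0.77,0.395,0],"angular":[0,0,0.102],"hand":1},{"travel":[0.799,0.409,0],"angular":[0,0,0.102],"hand":1},{"travel":[0.799,0.409,0],"angular":[0,0,0.102],"hand":1}]'
python3 - <<'E'
from h import *
where(); f=snap('wrist','w2'); g=snap('top','t2')
im=f['image'].copy(); cv2.imwrite('pics/w2b.png',cv2.resize(im,(800,600),interpolation=cv2.INTER_CUBIC))
cv2.imwrite('pics/t2b.png',cv2.resize(g['image'][200:295,120:280],(800,475),interpolation=cv2.INTER_CUBIC))
E
```

```text
time_s: 7.35
tool_pos: [424.9, -19.4, 177.8]
time_s: 8.15
tool_pos: [425.3, 95.5, 178.2]
time_s: 8.95
tool_pos: [439.2, 210.2, 178.1]
time_s: 9.75
tool_pos: [486.0, 307.0, 178.1]
tcp_rot: [[0.083, 0.997, -0.001], [0.997, -0.083, -0.001], [-0.001, -0.001, -1.0]]
ft_force: [-0.4, 0.0, -0.7]
finger_gap: 14.9
grasp_force: 40.0
t 9.75 tcp [486.014 307.011 178.07 ] phi 85.21 zax [-0.001 -0.001 -1.   ] F [-0.354  0.017 -0.728] gap 14.9 grip 39.9993109703064 j [ 0.443  0.293  1.55  -0.     1.3    0.526]
```

View pics/w2b.png

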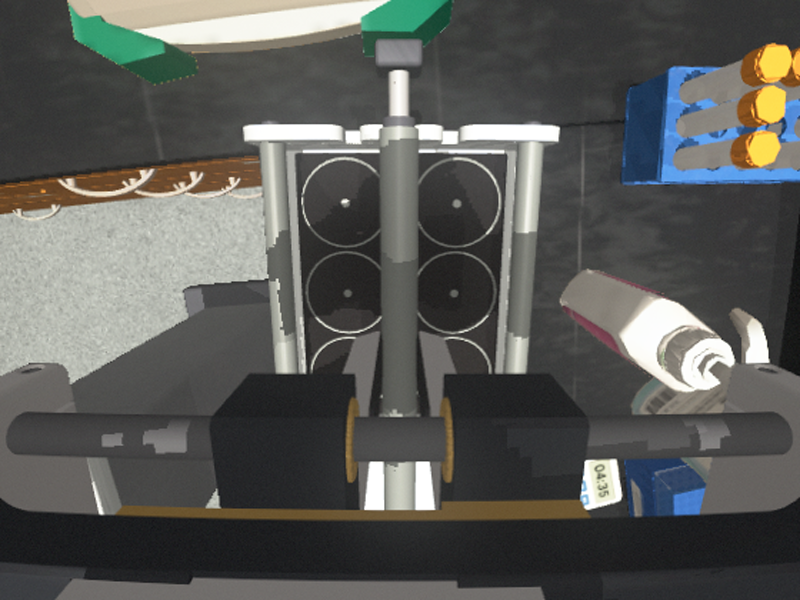

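The wrist view shows the bar centred at u≈398.5 (800-pixel scale), with the end block at (398,55). The left ring dots are at (345,203) and (457,203), and the mid ones at (347,294) and (454,294).

```bash
python3 - <<'E'
from h import *
f=load('w2'); w=lambda x,y:(f,(x+.5)*.7-.5,(y+.5)*.7-.5)
for n,p,q in [('FL',(345.5,203),(-40,66)),('RL',(457,203.5),(40,66)),('FM',(347.5,294),(-40,0)),('RM',(454.5,294),(40,0))]:
    X=onz(*w(*p),54)[:2]; print(n,X,sh(*q),X-sh(*q))
for p in [(398.5,55),(398.5,92),(398,160),(399,260)]:
    X=onz(*w(*p),182.5)[:2]; d=X-np.array([486.9,306.1]); c,s=np.cos(SA),np.sin(SA); print('bar in shaker',c*d[0]+s*d[1],-s*d[0]+c*d[1])
E
```

```text
FL [452.503 374.96 ] [452.611 375.24 ] [-0.108 -0.279]
RL [532.144 367.9  ] [532.326 368.49 ] [-0.182 -0.59 ]
FM [446.466 308.338] [447.043 309.475] [-0.577 -1.137]
RM [526.74  301.574] [526.757 302.725] [-0.017 -1.151]
bar in shaker -1.8936690641741265 122.60080453566209
bar in shaker -1.8922266773797132 109.13507555287867
bar in shaker -2.092023232144528 83.42218641213833
bar in shaker -1.6747123124887113 42.706478350919085
```

View pics/t2b.png

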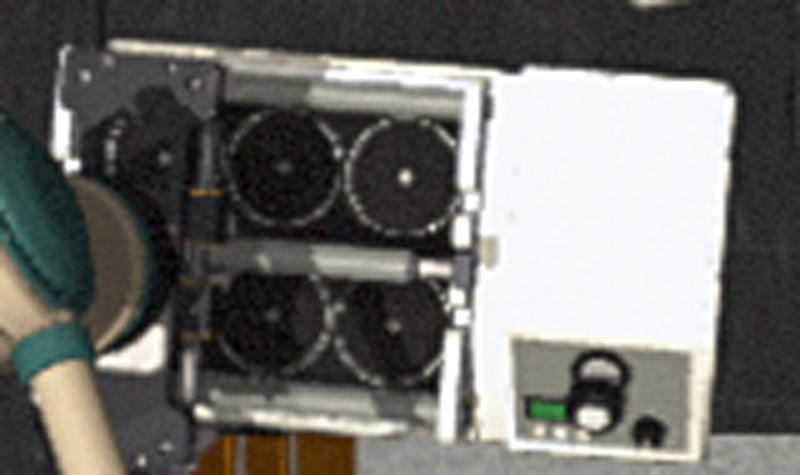

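The top view shows the bar over the middle slots, its right axle near (435,268), a little in front of the slot line. It needs about +1.7 mm in x. I'll shift it, lower, and feel for the slots.

```bash
python3 -m creep '[{"travel":[0,0.005,0.06],"angular":[0,0,0],"hand":1},{"travel":[0,0.014,0.18],"angular":[0,0,0],"hand":1},{"travel":[0,0.014,0.32],"angular":[0,0,0],"hand":1},{"travel":[0,0.014,0.44],"angular":[0,0,0],"hand":1},{"travel":[0,0.014,0.53],"angular":[0,0,0],"hand":1},{"travel":[0,0.014,0.583],"angular":[0,0,0],"hand":1},{"travel":[0,0.014,0.583],"angular":[0,0,0],"hand":1},{"travel":[0,0.014,0.583],"angular":[0,0,0],"hand":1}]'
python3 -m creep '[{"travel":[0,0,0.015],"angular":[0,0,0],"hand":1},{"travel":[0,0,0.03],"angular":[0,0,0],"hand":1},{"travel":[0,0,0.045],"angular":[0,0,0],"hand":1},{"travel":[0,0,0.06],"angular":[0,0,0],"hand":1},{"travel":[0,0,0.075],"angular":[0,0,0],"hand":1},{"travel":[0,0,0.075],"angular":[0,0,0],"hand":1},{"travel":[0,0,0.075],"angular":[0,0,0],"hand":1},{"travel":[0,0,0.075],"angular":[0,0,0],"hand":1}]'
python3 - <<'E'
from h import *
where();st=env.get_state();print(st['wrist_torque']); f=snap('wrist','w3'); cv2.imwrite('pics/w3b.png',cv2.resize(f['image'][40:280,180:380],(600,720))[:600])
E
```

```text
time_s: 10.65
tool_pos: [488.1, 307.2, 108.7]
tcp_rot: [[0.084, 0.996, 0.001], [0.996, -0.084, 0.0], [0.0, 0.001, -1.0]]
ft_force: [0.4, 0.5, -1.1]
finger_gap: 14.6
grasp_force: 40.0
time_s: 11.45
tool_pos: [487.9, 307.1, 99.4]
tcp_rot: [[0.084, 0.996, 0.0], [0.996, -0.084, -0.0], [-0.0, 0.0, -1.0]]
ft_force: [-0.3, 0.3, -1.0]
finger_gap: 15.2
grasp_force: 40.0
t 11.45 tcp [487.875 307.148  99.399] phi 85.19 zax [ 0. -0. -1.] F [-0.273  0.264 -0.952] gap 15.2 grip 39.9993360042572 j [ 0.441  0.356  1.665 -0.     1.121  0.525]
[-0.004 -0.087  0.079]
```

View pics/w3b.png

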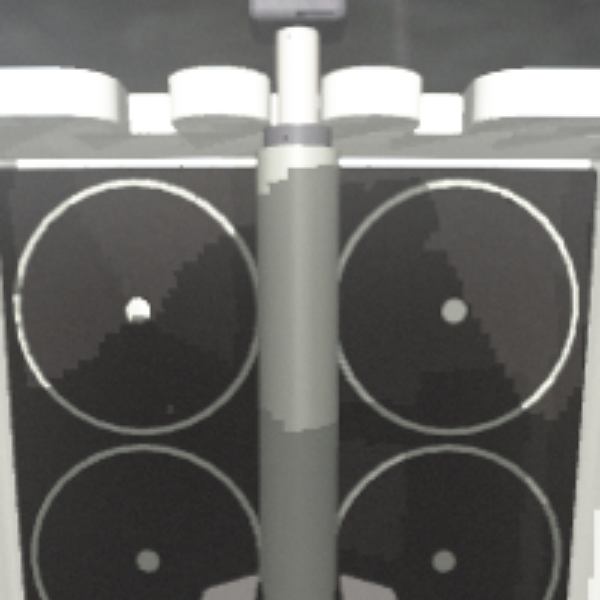

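The axle (u≈297) sits in the middle slot (edges 270 and 321) with no contact force, so I'll lower it to the floor.

```bash
python3 -m creep '[{"travel":[0,-0.003,0.015],"angular":[0,0,0],"hand":1},{"travel":[0,-0.003,0.03],"angular":[0,0,0],"hand":1},{"travel":[0,-0.003,0.045],"angular":[0,0,0],"hand":1},{"travel":[0,-0.003,0.06],"angular":[0,0,0],"hand":1},{"travel":[0,-0.003,0.075],"angular":[0,0,0],"hand":1},{"travel":[0,-0.003,0.09],"angular":[0,0,0],"hand":1},{"travel":[0,-0.003,0.105],"angular":[0,0,0],"hand":1},{"travel":[0,-0.003,0.105],"angular":[0,0,0],"hand":1}]'
```

```text
time_s: 12.3
tool_pos: [487.2, 307.1, 86.4]
tcp_rot: [[0.084, 0.996, -0.001], [0.996, -0.084, -0.0], [-0.0, -0.001, -1.0]]
ft_force: [0.0, 0.4, -1.3]
finger_gap: 14.8
grasp_force: 40.0
```

```bash
python3 -m creep '[{"travel":[0,0,0.008],"angular":[0,0,0],"hand":1},{"travel":[0,0,0.012],"angular":[0,0,0],"hand":1},{"travel":[0,0,0.016],"angular":[0,0,0],"hand":1},{"travel":[0,0,0.02],"angular":[0,0,0],"hand":1},{"travel":[0,0,0.025],"angular":[0,0,0],"hand":1},{"travel":[0,0,0.03],"angular":[0,0,0],"hand":1},{"travel":[0,0,0.03],"angular":[0,0,0],"hand":1},{"travel":[0,0,0.03],"angular":[0,0,0],"hand":1}]'
```

```text
time_s: 13.1
tool_pos: [487.5, 307.2, 84.0]
tcp_rot: [[0.084, 0.996, 0.001], [0.996, -0.084, 0.0], [0.0, 0.001, -1.0]]
ft_force: [-2.6, -0.9, 5.4]
finger_gap: 15.1
grasp_force: 40.0
```

```bash
python3 -m creep '[{"travel":[0,0,0],"angular":[0,0,0],"hand":0.4},{"travel":[0,0,0],"angular":[0,0,0],"hand":0.4},{"travel":[0,0,0],"angular":[0,0,0],"hand":0.4},{"travel":[0,0,0],"angular":[0,0,0],"hand":0.4},{"travel":[0,0,-0.05],"angular":[0,0,0],"hand":0.4},{"travel":[0,0,-0.2],"angular":[0,0,0],"hand":0.4},{"travel":[0,0,-0.5],"angular":[0,0,0],"hand":0.4},{"travel":[0,0,-0.9],"angular":[0,0,0],"hand":0.4}]'
python3 - <<'E'
from h import *
where(); f=snap('wrist','w4'); g=snap('scene','s4'); 
a=cv2.resize(f['image'][30:280,180:380],(480,600)); b=cv2.resize(g['image'][235:345,150:300],(320,235));
b2=np.zeros((600,320,3),np.uint8); b2[:235]=b
t=snap('top','t4'); b2[240:430]=cv2.resize(t['image'][205:295,125:275],(320,190)); cv2.imwrite('pics/w4b.png',np.hstack([a,b2]))
E
```

```text
time_s: 13.9
tool_pos: [486.0, 306.4, 190.5]
tcp_rot: [[0.084, 0.996, -0.005], [0.996, -0.084, -0.002], [-0.003, -0.004, -1.0]]
ft_force: [1.5, 0.1, -0.9]
finger_gap: 28.1
grasp_force: 0.0
t 13.9 tcp [486.004 306.439 190.547] phi 85.19 zax [-0.005 -0.002 -1.   ] F [ 1.548  0.115 -0.854] gap 28.1 grip 0.0 j [ 0.442  0.287  1.527 -0.     1.333  0.526]
```

View pics/w4b.png

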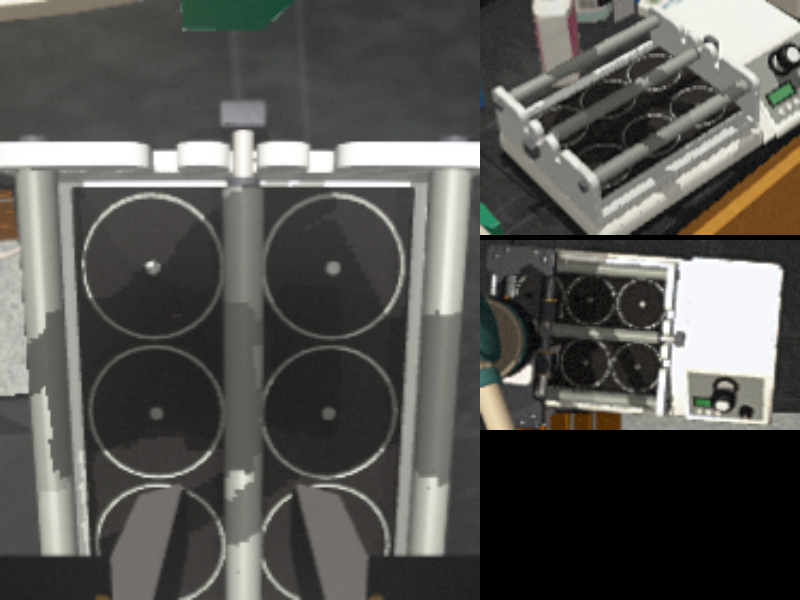

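The bar is seated at both ends: the left axle is down in the middle slot at (242,155), and the top inset shows the right block level outside the cheek. Next come the bottles, working in the shaker frame, where tool x is shaker y and tool y is shaker x.

```bash
cat >> h.py <<'E'
def ts(X):
    d=np.array(X[:2],float)-SH; c,s=np.cos(SA),np.sin(SA); return np.array([c*d[0]+s*d[1],-s*d[0]+c*d[1]])
def caps(fn,z=104):
    im=cv2.imread('pics/%s.png'%fn); f=load(fn); h=cv2.cvtColor(im,cv2.COLOR_BGR2HSV)
    m=cv2.inRange(h,(8,150,60),(26,255,255))
    if fn[0]=='t': m[:195]=0; m[:,:340]=0
    k,l,s,c=cv2.connectedComponentsWithStats(m)
    for i in range(1,k):
        if s[i][4]>50:
            X=onz(f,*c[i],z-8); print(fn,'blob',s[i].tolist(),'world',X[:2].round(1),'shk',ts(X).round(1))
E
python3 - <<'E'
from h import *
where(); print('tcp shk',ts(env.get_state()['tool_pos']))
for b in [(532,-409),(516.5,-250),(448,-374.5),(443.3,-297)]: print(b,ts(b))
caps('t4')
E
```

```text
t 14.05 tcp [489.716 308.302 195.191] phi 85.2 zax [ 0.008  0.004 -1.   ] F [-0.849  0.776  1.301] gap 28.0 grip 0.0 j [ 0.442  0.282  1.522 -0.     1.329  0.526]
tcp shk [2.62  2.432]
(532, -409) [ 105.275 -708.745]
(516.5, -250) [  76.415 -551.62 ]
(448, -374.5) [  18.663 -681.455]
(443.3, -297) [   7.441 -604.628]
t4 blob [436, 220, 18, 19, 247] world [ 531.2 -408.9] shk [ 104.5 -708.7]
t4 blob [377, 227, 18, 18, 255] world [ 515.7 -250.3] shk [  75.7 -552. ]
t4 blob [404, 252, 18, 18, 249] world [ 449.5 -320.6] shk [  15.6 -627.6]
t4 blob [425, 252, 19, 19, 270] world [ 447.3 -378.6] shk [  18.3 -685.6]
```

One bottle has already been knocked aside: the cap at (443,-297) is now at (449.5,-320.6). I'll fetch the one at (516,-250) first and go most of the way before looking again.

```bash
python3 -m creep '[{"travel":[-0.1,-0.02,0],"angular":[0,0,0],"hand":-0.4},{"travel":[-0.3,-0.06,0],"angular":[0,0,0],"hand":-0.4},{"travel":[-0.55,-0.1,0],"angular":[0,0,0],"hand":-0.4},{"travel":[-0.8,-0.16,0],"angular":[0,0,0],"hand":-0.4},{"travel":[-1,-0.2,0],"angular":[0,0,0],"hand":-0.4},{"travel":[-1,-0.2,0],"angular":[0,0,0],"hand":-0.4},{"travel":[-1,-0.2,0],"angular":[0,0,0],"hand":-0.4},{"travel":[-1,-0.2,0],"angular":[0,0,0],"hand":-0.4}]' | head -2
python3 -m creep '[{"travel":[-0.15,0,0],"angular":[0,0,0],"hand":-0.4},{"travel":[-0.3,0,0],"angular":[0,0,0],"hand":-0.4},{"travel":[-0.45,0,0],"angular":[0,0,0],"hand":-0.4},{"travel":[-0.6,0,0],"angular":[0,0,0],"hand":-0.4},{"travel":[-0.75,0,0],"angular":[0,0,0],"hand":-0.4},{"travel":[-0.9,0,0],"angular":[0,0,0],"hand":-0.4},{"travel":[-1,0,0],"angular":[0,0,0],"hand":-0.4},{"travel":[-1,0,0],"angular":[0,0,0],"hand":-0.4}]' | head -2
python3 -m creep '[{"travel":[-0.15,0,0],"angular":[0,0,0],"hand":-0.4},{"travel":[-0.3,0,0],"angular":[0,0,0],"hand":-0.4},{"travel":[-0.45,0,0],"angular":[0,0,0],"hand":-0.4},{"travel":[-0.6,0,0],"angular":[0,0,0],"hand":-0.4},{"travel":[-0.75,0,0],"angular":[0,0,0],"hand":-0.4},{"travel":[-0.9,0,0],"angular":[0,0,0],"hand":-0.4},{"travel":[-1,0,0],"angular":[0,0,0],"hand":-0.4},{"travel":[-1,0,0],"angular":[0,0,0],"hand":-0.4}]' | head -2
python3 -m creep '[{"travel":[-0.15,0,0],"angular":[0,0,0],"hand":-0.4},{"travel":[-0.3,0,0],"angular":[0,0,0],"hand":-0.4},{"travel":[-0.45,0.1,0],"angular":[0,0,0],"hand":-0.4},{"travel":[-0.6,0.2,0],"angular":[0,0,0],"hand":-0.4},{"travel":[-0.75,0.35,0],"angular":[0,0,0],"hand":-0.4},{"travel":[-0.9,0.5,0],"angular":[0,0,0],"hand":-0.4},{"travel":[-1,0.6,0],"angular":[0,0,0],"hand":-0.4},{"travel":[-1,0.6,0],"angular":[0,0,0],"hand":-0.4}]'
python3 - <<'E'
from h import *
where(); print('tcp shk',ts(env.get_state()['tool_pos']))
f=snap('wrist','w5'); caps('w5'); snap('top','t5'); caps('t5')
print('big',onz(load('top0'),390,179,135))
for p in [(515.7,-250.3,104),(449.5,-320.6,104),(447,-378,104),(531,-409,104)]: print(proj(f,p))
E
```

```text
time_s: 14.85
tool_pos: [453.4, 190.0, 190.5]
time_s: 15.65
tool_pos: [443.6, 69.6, 190.9]
time_s: 16.45
tool_pos: [433.7, -50.0, 191.1]
time_s: 17.25
tool_pos: [496.8, -176.4, 190.7]
tcp_rot: [[0.085, 0.996, 0.0], [0.996, -0.085, -0.0], [-0.0, 0.0, -1.0]]
ft_force: [-0.4, -0.2, 0.3]
finger_gap: 65.5
grasp_force: 0.0
t 17.25 tcp [ 496.761 -176.436  190.704] phi 85.14 zax [ 0. -0. -1.] F [-0.432 -0.154  0.267] gap 65.5 grip 0.0 j [-0.473  0.213  1.63   0.     1.299 -0.389]
tcp shk [  50.539 -479.983]
w5 blob [0, 0, 95, 16, 836] world [300.5  26.8] shk [-162.2 -294. ]
w5 blob [482, 63, 12, 57, 417] world [696.1 -80.4] shk [ 241.1 -367.4]
w5 blob [514, 226, 46, 37, 1193] world [ 764.7 -234.2] shk [ 322.4 -515. ]
w5 blob [282, 252, 45, 40, 1519] world [ 515.4 -244.9] shk [  74.9 -546.6]
w5 blob [137, 321, 17, 15, 82] world [ 337.2 -296.6] shk [ -98.3 -613.2]
w5 blob [227, 323, 42, 41, 1351] world [ 449.3 -320.2] shk [  15.4 -627.3]
w5 blob [430, 347, 82, 14, 447] world [ 700.8 -364.5] shk [ 269.7 -650.1]
w5 blob [403, 350, 31, 12, 94] world [ 640.  -359.2] shk [ 208.7 -650. ]
t5 blob [436, 220, 18, 18, 243] world [ 531.6 -408.8] shk [ 104.8 -708.5]
big [ 657.731 -255.816  135.   ]
[304.764 281.62 ]
[247.494 345.265]
[251.165 387.852]
[326.286 403.921]
```

View pics/w5.png

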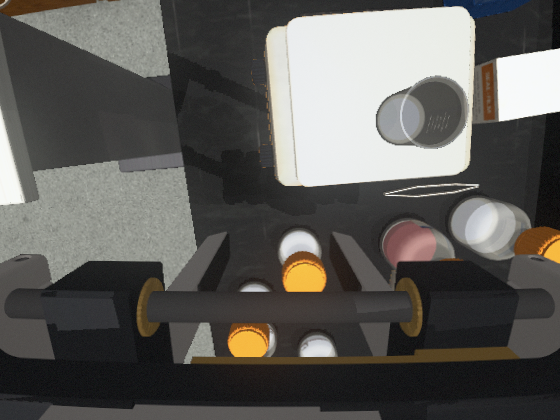

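The wrist view has the target cap at about (304,275) between the fingers, where predicted, so I'll go down over it and grip.

```bash
python3 -m creep '[{"travel":[-0.2,0.07,0],"angular":[0,0,0],"hand":-0.4},{"travel":[-0.45,0.15,0.05],"angular":[0,0,0],"hand":-0.4},{"travel":[-0.598,0.21,0.2],"angular":[0,0,0],"hand":-0.4},{"travel":[-0.598,0.21,0.4],"angular":[0,0,0],"hand":-0.4},{"travel":[-0.598,0.21,0.65],"angular":[0,0,0],"hand":-0.4},{"travel":[-0.598,0.21,0.85],"angular":[0,0,0],"hand":-0.4},{"travel":[-0.598,0.21,0.997],"angular":[0,0,0],"hand":-0.4},{"travel":[-0.598,0.21,0.997],"angular":[0,0,0],"hand":-0.4}]'
python3 -m creep '[{"travel":[0,0,0],"angular":[0,0,0],"hand":0},{"travel":[0,0,0],"angular":[0,0,0],"hand":0.1},{"travel":[0,0,0],"angular":[0,0,0],"hand":0.2},{"travel":[0,0,0],"angular":[0,0,0],"hand":1},{"travel":[0,0,0],"angular":[0,0,0],"hand":1},{"travel":[0,0,0],"angular":[0,0,0],"hand":1},{"travel":[0,0,0],"angular":[0,0,0],"hand":1},{"travel":[0,0,0],"angular":[0,0,0],"hand":1}]' 40
```

```text
time_s: 18.15
tool_pos: [511.6, -246.3, 69.4]
tcp_rot: [[0.083, 0.997, -0.005], [0.997, -0.083, 0.004], [0.003, -0.006, -1.0]]
ft_force: [-0.2, 0.3, 0.7]
finger_gap: 66.3
grasp_force: 0.0
time_s: 18.95
tool_pos: [515.3, -249.3, 73.0]
tcp_rot: [[0.084, 0.996, 0.003], [0.996, -0.084, -0.001], [-0.001, 0.003, -1.0]]
ft_force: [1.6, 0.1, 6.5]
finger_gap: 44.8
grasp_force: 40.0
```

```bash
python3 -m creep '[{"travel":[0,0,-0.03],"angular":[0,0,0],"hand":1},{"travel":[0,0,-0.1],"angular":[0,0,0],"hand":1},{"travel":[0,0,-0.25],"angular":[0,0,0],"hand":1},{"travel":[0,0,-0.45],"angular":[0,0,0],"hand":1},{"travel":[0,0,-0.65],"angular":[0,0,0],"hand":1},{"travel":[0,0,-0.85],"angular":[0,0,0],"hand":1},{"travel":[0,0,-0.97],"angular":[0,0,0],"hand":1},{"travel":[0,0,-1],"angular":[0,0,0],"hand":1}]'
python3 -m creep '[{"travel":[0.05,-0.05,-0.02],"angular":[0,0,0],"hand":1},{"travel":[0.15,-0.15,-0.06],"angular":[0,0,0],"hand":1},{"travel":[0.32,-0.3,-0.1],"angular":[0,0,0],"hand":1},{"travel":[0.5,-0.45,-0.15],"angular":[0,0,0],"hand":1},{"travel":[0.7,-0.6,-0.2],"angular":[0,0,0],"hand":1},{"travel":[0.87,-0.68,-0.2],"angular":[0,0,0],"hand":1},{"travel":[0.97,-0.7,-0.2],"angular":[0,0,0],"hand":1},{"travel":[1,-0.7,-0.2],"angular":[0,0,0],"hand":1}]' | head -2
python3 -m creep '[{"travel":[0.1,0,0],"angular":[0,0,0],"hand":1},{"travel":[0.25,0,0],"angular":[0,0,0],"hand":1},{"travel":[0.4,0,0],"angular":[0,0,0],"hand":1},{"travel":[0.55,0,0],"angular":[0,0,0],"hand":1},{"travel":[0.7,0,0],"angular":[0,0,0],"hand":1},{"travel":[0.85,0,0],"angular":[0,0,0],"hand":1},{"travel":[0.96,0,0],"angular":[0,0,0],"hand":1},{"travel":[1,0,0],"angular":[0,0,0],"hand":1}]' | head -2
python3 -m creep '[{"travel":[0.1,0,0],"angular":[0,0,0],"hand":1},{"travel":[0.25,0,0],"angular":[0,0,0],"hand":1},{"travel":[0.4,0,0],"angular":[0,0,0],"hand":1},{"travel":[0.55,0,0],"angular":[0,0,0],"hand":1},{"travel":[0.7,0,0],"angular":[0,0,0],"hand":1},{"travel":[0.85,0,0],"angular":[0,0,0],"hand":1},{"travel":[0.96,0,0],"angular":[0,0,0],"hand":1},{"travel":[1,0,0],"angular":[0,0,0],"hand":1}]' | head -2
python3 -m creep '[{"travel":[0.1,0,0],"angular":[0,0,0],"hand":1},{"travel":[0.25,0,0],"angular":[0,0,0],"hand":1},{"travel":[0.4,0,0],"angular":[0,0,0],"hand":1},{"travel":[0.55,0,0],"angular":[0,0,0],"hand":1},{"travel":[0.7,0,0],"angular":[0,0,0],"hand":1},{"travel":[0.85,0,0],"angular":[0,0,0],"hand":1},{"travel":[0.96,0,0],"angular":[0,0,0],"hand":1},{"travel":[1,0,0],"angular":[0,0,0],"hand":1}]'
python3 - <<'E'
from h import *
where(); p=env.get_state()['tool_pos'];t=ts(p);print('tcp shk',t, 'to RM', ((np.array([40,-.5])-t)/120).round(3)[::-1], 'dz', (p[2]-127)/120)
E
```

```text
time_s: 19.75
tool_pos: [514.7, -249.3, 193.5]
tcp_rot: [[0.084, 0.996, 0.002], [0.996, -0.084, -0.002], [-0.002, 0.003, -1.0]]
ft_force: [-0.4, -0.5, -2.6]
finger_gap: 44.6
grasp_force: 40.0
time_s: 20.55
tool_pos: [439.3, -120.4, 215.2]
time_s: 21.35
tool_pos: [450.9, -1.6, 215.2]
time_s: 22.15
tool_pos: [460.8, 118.0, 215.4]
time_s: 22.95
tool_pos: [470.8, 237.6, 215.4]
tcp_rot: [[0.083, 0.997, -0.0], [0.997, -0.083, 0.0], [0.0, -0.0, -1.0]]
ft_force: [0.5, 0.9, -2.8]
finger_gap: 45.0
grasp_force: 40.0
t 22.95 tcp [470.791 237.623 215.366] phi 85.24 zax [-0.  0. -1.] F [ 0.523  0.887 -2.754] gap 45.0 grip 39.999311428964575 j [0.335 0.198 1.586 0.    1.357 0.418]
tcp shk [-10.274 -69.592] to RM [0.576 0.419] dz 0.7363801478184009
```

```bash
python3 -m creep '[{"travel":[0.06,0.04,0],"angular":[0,0,0],"hand":1},{"travel":[0.18,0.13,0],"angular":[0,0,0],"hand":1},{"travel":[0.34,0.25,0],"angular":[0,0,0],"hand":1},{"travel":[0.48,0.35,0],"angular":[0,0,0],"hand":1},{"travel":[0.56,0.41,0],"angular":[0,0,0],"hand":1},{"travel":[0.576,0.419,0.1],"angular":[0,0,0],"hand":1},{"travel":[0.576,0.419,0.25],"angular":[0,0,0],"hand":1},{"travel":[0.576,0.419,0.35],"angular":[0,0,0],"hand":1}]' | head -2
python3 -m creep '[{"travel":[0,0,0.08],"angular":[0,0,0],"hand":1},{"travel":[0,0,0.18],"angular":[0,0,0],"hand":1},{"travel":[0,0,0.26],"angular":[0,0,0],"hand":1},{"travel":[0,0,0.32],"angular":[0,0,0],"hand":1},{"travel":[0,0,0.35],"angular":[0,0,0],"hand":1},{"travel":[0,0,0.36],"angular":[0,0,0],"hand":1},{"travel":[0,0,0.37],"angular":[0,0,0],"hand":1},{"travel":[0,0,0.37],"angular":[0,0,0],"hand":1}]'
python3 - <<'E'
from h import *
where(); p=env.get_state()['tool_pos'];print('tcp shk',ts(p))
f=snap('wrist','w6'); caps('w6',158)
E
```

```text
time_s: 23.75
tool_pos: [525.2, 300.0, 171.5]
time_s: 24.55
tool_pos: [526.8, 301.3, 129.4]
tcp_rot: [[0.084, 0.996, 0.001], [0.996, -0.084, 0.0], [0.0, 0.001, -1.0]]
ft_force: [0.0, 0.7, -2.2]
finger_gap: 45.3
grasp_force: 40.0
t 24.55 tcp [526.782 301.337 129.378] phi 85.2 zax [ 0.001  0.    -1.   ] F [ 0.02   0.725 -2.249] gap 45.3 grip 39.99941183363262 j [ 0.405  0.372  1.555 -0.     1.214  0.489]
tcp shk [40.142 -1.381]
w6 blob [517, 0, 43, 36, 1300] world [671.1 420.4] shk [173.9 129.4]
w6 blob [514, 33, 43, 38, 1240] world [670.2 403.1] shk [174.4 112.1]
w6 blob [509, 74, 44, 34, 1138] world [668.3 383.8] shk [174.2  92.8]
w6 blob [0, 108, 86, 24, 814] world [398.6 390.9] shk [-95.2  77. ]
w6 blob [68, 113, 25, 9, 64] world [425.1 390.9] shk [-68.8  79.3]
w6 blob [0, 134, 25, 13, 167] world [381.8 382.1] shk [-111.2   66.9]
w6 blob [240, 215, 79, 77, 4910] world [526.  302.1] shk [39.3 -0.7]
```

View pics/w6.png

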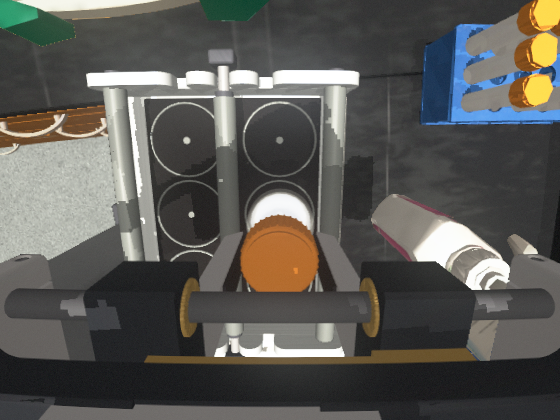

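The bottle's cap is at about (279,252), over the rear-mid ring, and measures (39.3, -0.7) in the shaker frame. I'll set it down and let go.

```bash
python3 -m creep '[{"travel":[0,0,0.01],"angular":[0,0,0],"hand":1},{"travel":[0,0,0.02],"angular":[0,0,0],"hand":1},{"travel":[0,0,0.022],"angular":[0,0,0],"hand":1},{"travel":[0,0,0.022],"angular":[0,0,0],"hand":1},{"travel":[0,0,0.022],"angular":[0,0,0],"hand":-0.1},{"travel":[0,0,0.022],"angular":[0,0,0],"hand":-0.3},{"travel":[0,0,0.022],"angular":[0,0,0],"hand":-0.35},{"travel":[0,0,0.022],"angular":[0,0,0],"hand":-0.35}]'
python3 -m creep '[{"travel":[0,0,0],"angular":[0,0,0],"hand":-0.35},{"travel":[0,0,-0.05],"angular":[0,0,0],"hand":-0.35},{"travel":[0,0,-0.15],"angular":[0,0,0],"hand":-0.35},{"travel":[0,0,-0.3],"angular":[0,0,0],"hand":-0.35},{"travel":[0,0,-0.5],"angular":[0,0,0],"hand":-0.35},{"travel":[0,0,-0.7],"angular":[0,0,0],"hand":-0.35},{"travel":[0,0,-0.8],"angular":[0,0,0],"hand":-0.35},{"travel":[0,0,-0.8],"angular":[0,0,0],"hand":-0.35}]'
python3 - <<'E'
from h import *
where(); p=env.get_state()['tool_pos'];print('tcp shk',ts(p))
f=snap('wrist','w7'); caps('w7',158); snap('top','t7'); 
im=cv2.imread('pics/t7.png');h=cv2.cvtColor(im,cv2.COLOR_BGR2HSV);m=cv2.inRange(h,(8,150,60),(26,255,255));m[:195]=0
k,l,s,c=cv2.connectedComponentsWithStats(m);T=load('t7')
for i in range(1,k):
    if 50<s[i][4]<400: z=150 if c[i][0]<300 else 96; X=onz(T,*c[i],z); print(s[i],X,ts(X))
E
```

```text
time_s: 25.4
tool_pos: [526.6, 301.2, 126.4]
tcp_rot: [[0.084, 0.996, 0.0], [0.996, -0.084, -0.0], [-0.0, 0.0, -1.0]]
ft_force: [0.2, -0.7, 0.3]
finger_gap: 63.5
grasp_force: 0.0
time_s: 26.2
tool_pos: [527.7, 301.8, 225.1]
tcp_rot: [[0.084, 0.996, 0.005], [0.996, -0.084, 0.002], [0.002, 0.004, -1.0]]
ft_force: [-0.7, -0.3, 0.9]
finger_gap: 63.6
grasp_force: 0.0
t 26.2 tcp [527.745 301.778 225.13 ] phi 85.2 zax [ 0.005  0.002 -1.   ] F [-0.686 -0.271  0.913] gap 63.6 grip 0.0 j [ 0.405  0.313  1.402 -0.     1.421  0.489]
tcp shk [41.064 -0.86 ]
w7 blob [437, 44, 98, 26, 2027] world [710.9 423.7] shk [213.3 136.1]
w7 blob [436, 70, 26, 24, 480] world [679.3 405.4] shk [183.3 115.2]
w7 blob [523, 72, 28, 24, 533] world [758.7 399.7] shk [263.  116.2]
w7 blob [478, 95, 50, 23, 904] world [728.8 382.5] shk [234.6  96.6]
w7 blob [433, 96, 27, 22, 440] world [677.8 384.9] shk [183.5  94.7]
w7 blob [541, 97, 19, 22, 363] world [774.2 378.4] shk [280.2  96.3]
w7 blob [100, 116, 34, 12, 72] world [393.2 398.3] shk [-101.2   84. ]
w7 blob [45, 120, 44, 14, 270] world [349.8 397.6] shk [-144.3   79.6]
w7 blob [0, 125, 58, 25, 724] world [306.1 393.1] shk [-187.5   71.4]
w7 blob [254, 191, 50, 51, 1999] world [526.8 301.4] shk [40.2 -1.3]
[436 220  18  18 247] [ 531.288 -408.808   96.   ] [ 104.549 -708.614]
[159 224  19  18 275] [527.492 300.55  150.   ] [40.916 -2.105]
[404 252  18  18 249] [ 449.468 -320.741   96.   ] [  15.59  -627.764]
[425 252  19  19 270] [ 447.206 -378.771   96.   ] [  18.232 -685.778]
```

```bash
python3 -m creep '[{"travel":[-0.1,-0.05,0],"angular":[0,0,0],"hand":-0.4},{"travel":[-0.3,-0.15,0],"angular":[0,0,0],"hand":-0.4},{"travel":[-0.5,-0.25,0],"angular":[0,0,0],"hand":-0.4},{"travel":[-0.7,-0.35,0],"angular":[0,0,0],"hand":-0.4},{"travel":[-0.9,-0.45,0],"angular":[0,0,0],"hand":-0.4},{"travel":[-1,-0.5,0],"angular":[0,0,0],"hand":-0.4},{"travel":[-1,-0.5,0],"angular":[0,0,0],"hand":-0.4},{"travel":[-1,-0.5,0],"angular":[0,0,0],"hand":-0.4}]' | head -2
python3 -m creep '[{"travel":[-0.15,0,0],"angular":[0,0,0],"hand":-0.4},{"travel":[-0.3,0,0],"angular":[0,0,0],"hand":-0.4},{"travel":[-0.45,0,0],"angular":[0,0,0],"hand":-0.4},{"travel":[-0.6,0,0],"angular":[0,0,0],"hand":-0.4},{"travel":[-0.75,0,0],"angular":[0,0,0],"hand":-0.4},{"travel":[-0.9,0,0],"angular":[0,0,0],"hand":-0.4},{"travel":[-1,0,0],"angular":[0,0,0],"hand":-0.4},{"travel":[-1,0,0],"angular":[0,0,0],"hand":-0.4}]' | head -2
python3 -m creep '[{"travel":[-0.15,0,0],"angular":[0,0,0],"hand":-0.4},{"travel":[-0.3,0,0],"angular":[0,0,0],"hand":-0.4},{"travel":[-0.45,0,0],"angular":[0,0,0],"hand":-0.4},{"travel":[-0.6,0,0],"angular":[0,0,0],"hand":-0.4},{"travel":[-0.75,0,0],"angular":[0,0,0],"hand":-0.4},{"travel":[-0.9,0,0],"angular":[0,0,0],"hand":-0.4},{"travel":[-1,0,0],"angular":[0,0,0],"hand":-0.4},{"travel":[-1,0,0],"angular":[0,0,0],"hand":-0.4}]' | head -2
python3 -m creep '[{"travel":[-0.15,0,0],"angular":[0,0,0],"hand":-0.4},{"travel":[-0.3,0,0],"angular":[0,0,0],"hand":-0.4},{"travel":[-0.45,0,0],"angular":[0,0,0],"hand":-0.4},{"travel":[-0.6,0,0],"angular":[0,0,0],"hand":-0.4},{"travel":[-0.75,0,0.1],"angular":[0,0,0],"hand":-0.4},{"travel":[-0.9,0,0.2],"angular":[0,0,0],"hand":-0.4},{"travel":[-1,0,0.25],"angular":[0,0,0],"hand":-0.4},{"travel":[-1,0,0.25],"angular":[0,0,0],"hand":-0.4}]' | head -2
python3 -m creep '[{"travel":[-0.15,0.05,0],"angular":[0,0,0],"hand":-0.4},{"travel":[-0.3,0.1,0],"angular":[0,0,0],"hand":-0.4},{"travel":[-0.45,0.15,0],"angular":[0,0,0],"hand":-0.4},{"travel":[-0.6,0.2,0],"angular":[0,0,0],"hand":-0.4},{"travel":[-0.75,0.25,0],"angular":[0,0,0],"hand":-0.4},{"travel":[-0.9,0.29,0],"angular":[0,0,0],"hand":-0.4},{"travel":[-1,0.29,0],"angular":[0,0,0],"hand":-0.4},{"travel":[-1,0.29,0],"angular":[0,0,0],"hand":-0.4}]'
python3 - <<'E'
from h import *
where(); p=env.get_state()['tool_pos'];t=ts(p);print('tcp shk',t)
snap('wrist','w8'); caps('w8'); snap('top','t8'); caps('t8')
print('go',((np.array([15.6,-627.7])-t)/120)[::-1],(p[2]-73)/120)
E
```

```text
time_s: 27.1
tool_pos: [457.0, 186.9, 222.3]
time_s: 27.9
tool_pos: [447.2, 66.6, 222.3]
time_s: 28.7
tool_pos: [437.1, -52.9, 222.4]
time_s: 29.5
tool_pos: [426.4, -172.2, 191.7]
time_s: 30.3
tool_pos: [451.0, -296.4, 192.2]
tcp_rot: [[0.086, 0.996, -0.0], [0.996, -0.086, -0.0], [-0.0, -0.0, -1.0]]
ft_force: [0.9, 1.1, 0.1]
finger_gap: 65.8
grasp_force: 0.0
t 30.3 tcp [ 451.019 -296.389  192.161] phi 85.09 zax [-0. -0. -1.] F [0.864 1.144 0.132] gap 65.8 grip 0.0 j [-0.71   0.231  1.601 -0.     1.309 -0.624]
tcp shk [  15.081 -603.369]
w8 blob [480, 125, 73, 56, 3185] world [ 684.3 -258.6] shk [ 244.4 -546. ]
w8 blob [258, 210, 46, 47, 1683] world [ 449.2 -320.2] shk [  15.3 -627.2]
w8 blob [261, 260, 44, 32, 1153] world [ 447.5 -368.8] shk [  17.7 -675.8]
w8 blob [460, 347, 58, 14, 329] world [ 676.2 -488. ] shk [ 255.6 -775.3]
w8 blob [431, 349, 30, 12, 132] world [ 628.7 -484.5] shk [ 208.  -775.9]
w8 blob [419, 350, 17, 12, 51] world [ 603.1 -482.6] shk [ 182.3 -776.1]
t8 blob [439, 220, 15, 16, 85] world [ 540.6 -416.1] shk [ 114.5 -715.1]
t8 blob [404, 252, 13, 19, 182] world [ 450.3 -315.4] shk [  16.  -622.4]
go [-0.203  0.004] 0.9930075614384222
```

Bottle 2 is where expected, (15.3, -627.2), so I'll go down, grip, lift and carry it.

```bash
python3 -m creep '[{"travel":[-0.1,0.003,0],"angular":[0,0,0],"hand":-0.4},{"travel":[-0.203,0.003,0.1],"angular":[0,0,0],"hand":-0.4},{"travel":[-0.203,0.003,0.25],"angular":[0,0,0],"hand":-0.4},{"travel":[-0.203,0.003,0.45],"angular":[0,0,0],"hand":-0.4},{"travel":[-0.203,0.003,0.65],"angular":[0,0,0],"hand":-0.4},{"travel":[-0.203,0.003,0.85],"angular":[0,0,0],"hand":-0.4},{"travel":[-0.203,0.003,0.98],"angular":[0,0,0],"hand":-0.4},{"travel":[-0.203,0.003,0.993],"angular":[0,0,0],"hand":-0.4}]' | head -2
python3 -m creep '[{"travel":[0,0,0],"angular":[0,0,0],"hand":0},{"travel":[0,0,0],"angular":[0,0,0],"hand":0.1},{"travel":[0,0,0],"angular":[0,0,0],"hand":0.2},{"travel":[0,0,0],"angular":[0,0,0],"hand":1},{"travel":[0,0,0],"angular":[0,0,0],"hand":1},{"travel":[0,0,0],"angular":[0,0,0],"hand":1},{"travel":[0,0,0],"angular":[0,0,0],"hand":1},{"travel":[0,0,0],"angular":[0,0,0],"hand":1}]' 40
python3 -m creep '[{"travel":[0,0,-0.03],"angular":[0,0,0],"hand":1},{"travel":[0,0,-0.1],"angular":[0,0,0],"hand":1},{"travel":[0,0,-0.25],"angular":[0,0,0],"hand":1},{"travel":[0,0,-0.45],"angular":[0,0,0],"hand":1},{"travel":[0,0,-0.65],"angular":[0,0,0],"hand":1},{"travel":[0,0,-0.85],"angular":[0,0,0],"hand":1},{"travel":[0,0,-0.97],"angular":[0,0,0],"hand":1},{"travel":[0,0,-1],"angular":[0,0,0],"hand":1}]'
```

```text
time_s: 31.2
tool_pos: [447.7, -317.9, 70.6]
time_s: 32.0
tool_pos: [450.1, -319.5, 74.3]
tcp_rot: [[0.084, 0.996, 0.002], [0.996, -0.084, -0.002], [-0.002, 0.002, -1.0]]
ft_force: [0.1, -0.5, 5.3]
finger_gap: 44.6
grasp_force: 40.0
time_s: 32.8
tool_pos: [450.0, -319.2, 195.1]
tcp_rot: [[0.084, 0.996, 0.002], [0.996, -0.084, -0.002], [-0.002, 0.002, -1.0]]
ft_force: [0.3, -0.9, -2.4]
finger_gap: 45.1
grasp_force: 40.0
```

```bash
python3 -m creep '[{"travel":[0.06,-0.02,-0.02],"angular":[0,0,0],"hand":1},{"travel":[0.2,-0.08,-0.06],"angular":[0,0,0],"hand":1},{"travel":[0.36,-0.15,-0.1],"angular":[0,0,0],"hand":1},{"travel":[0.52,-0.24,-0.15],"angular":[0,0,0],"hand":1},{"travel":[0.68,-0.34,-0.2],"angular":[0,0,0],"hand":1},{"travel":[0.83,-0.42,-0.2],"angular":[0,0,0],"hand":1},{"travel":[0.94,-0.46,-0.2],"angular":[0,0,0],"hand":1},{"travel":[0.96,-0.463,-0.2],"angular":[0,0,0],"hand":1}]' | head -2
python3 -m creep '[{"travel":[0.1,0,0],"angular":[0,0,0],"hand":1},{"travel":[0.25,0,0],"angular":[0,0,0],"hand":1},{"travel":[0.4,0,0],"angular":[0,0,0],"hand":1},{"travel":[0.55,0,0],"angular":[0,0,0],"hand":1},{"travel":[0.7,0,0],"angular":[0,0,0],"hand":1},{"travel":[0.85,0,0],"angular":[0,0,0],"hand":1},{"travel":[0.94,0,0],"angular":[0,0,0],"hand":1},{"travel":[0.96,0,0],"angular":[0,0,0],"hand":1}]' | head -2
python3 -m creep '[{"travel":[0.1,0,0],"angular":[0,0,0],"hand":1},{"travel":[0.25,0,0],"angular":[0,0,0],"hand":1},{"travel":[0.4,0,0],"angular":[0,0,0],"hand":1},{"travel":[0.55,0,0],"angular":[0,0,0],"hand":1},{"travel":[0.7,0,0],"angular":[0,0,0],"hand":1},{"travel":[0.85,0,0],"angular":[0,0,0],"hand":1},{"travel":[0.94,0,0],"angular":[0,0,0],"hand":1},{"travel":[0.96,0,0],"angular":[0,0,0],"hand":1}]' | head -2
python3 -m creep '[{"travel":[0.1,0,0],"angular":[0,0,0],"hand":1},{"travel":[0.25,0,0],"angular":[0,0,0],"hand":1},{"travel":[0.4,0,0],"angular":[0,0,0],"hand":1},{"travel":[0.55,0,0],"angular":[0,0,0],"hand":1},{"travel":[0.7,0,0],"angular":[0,0,0],"hand":1},{"travel":[0.85,0,0],"angular":[0,0,0],"hand":1},{"travel":[0.94,0,0],"angular":[0,0,0],"hand":1},{"travel":[0.96,0,0],"angular":[0,0,0],"hand":1}]' | head -2
python3 -m creep '[{"travel":[0.1,0,0],"angular":[0,0,0],"hand":1},{"travel":[0.25,0,0],"angular":[0,0,0],"hand":1},{"travel":[0.4,0,0],"angular":[0,0,0],"hand":1},{"travel":[0.55,0,0],"angular":[0,0,0],"hand":1},{"travel":[0.7,0,0],"angular":[0,0,0],"hand":1},{"travel":[0.85,0,0],"angular":[0,0,0],"hand":1},{"travel":[0.94,0,0],"angular":[0,0,0],"hand":1},{"travel":[0.96,0,0],"angular":[0,0,0],"hand":1}]' | head -2
python3 - <<'E'
from h import *
where(); p=env.get_state()['tool_pos'];t=ts(p);print('tcp shk',t)
print('go',((np.array([-40,65.5])-t)/120)[::-1],(p[2]-130)/120)
E
```

```text
time_s: 33.6
tool_pos: [402.7, -197.0, 217.2]
time_s: 34.4
tool_pos: [413.8, -83.7, 217.2]
time_s: 35.2
tool_pos: [423.2, 31.0, 217.3]
time_s: 36.0
tool_pos: [432.9, 145.8, 217.2]
time_s: 36.8
tool_pos: [442.5, 260.6, 217.1]
t 36.8 tcp [442.524 260.571 217.127] phi 85.24 zax [-0. -0. -1.] F [-0.228 -0.006 -1.772] gap 44.6 grip 39.99932149134111 j [ 0.397  0.176  1.61  -0.     1.355  0.48 ]
tcp shk [-40.376 -49.111]
go [0.955 0.003] 0.7260560865440728
```

```bash
python3 -m creep '[{"travel":[0.1,0,0],"angular":[0,0,0],"hand":1},{"travel":[0.25,0,0],"angular":[0,0,0],"hand":1},{"travel":[0.42,0,0],"angular":[0,0,0],"hand":1},{"travel":[0.6,0,0],"angular":[0,0,0],"hand":1},{"travel":[0.77,0,0],"angular":[0,0,0],"hand":1},{"travel":[0.9,0.003,0],"angular":[0,0,0],"hand":1},{"travel":[0.955,0.003,0.1],"angular":[0,0,0],"hand":1},{"travel":[0.955,0.003,0.2],"angular":[0,0,0],"hand":1}]' | head -2
python3 -m creep '[{"travel":[0,0,0.1],"angular":[0,0,0],"hand":1},{"travel":[0,0,0.22],"angular":[0,0,0],"hand":1},{"travel":[0,0,0.34],"angular":[0,0,0],"hand":1},{"travel":[0,0,0.43],"angular":[0,0,0],"hand":1},{"travel":[0,0,0.49],"angular":[0,0,0],"hand":1},{"travel":[0,0,0.515],"angular":[0,0,0],"hand":1},{"travel":[0,0,0.525],"angular":[0,0,0],"hand":1},{"travel":[0,0,0.525],"angular":[0,0,0],"hand":1}]'
python3 - <<'E'
from h import *
where(); p=env.get_state()['tool_pos'];print('tcp shk',ts(p))
f=snap('wrist','w9'); caps('w9',158)
E
```

```text
time_s: 37.6
tool_pos: [452.4, 374.5, 192.2]
time_s: 38.4
tool_pos: [452.6, 374.0, 130.6]
tcp_rot: [[0.084, 0.996, 0.001], [0.996, -0.084, 0.0], [0.0, 0.001, -1.0]]
ft_force: [-0.1, -1.0, -3.1]
finger_gap: 44.9
grasp_force: 40.0
t 38.4 tcp [452.631 374.033 130.619] phi 85.19 zax [ 0.001  0.    -1.   ] F [-0.095 -1.03  -3.098] gap 44.9 grip 39.99929472905933 j [ 0.572  0.344  1.598 -0.     1.2    0.656]
tcp shk [-39.879  64.799]
w9 blob [241, 219, 78, 73, 4596] world [451.8 372.8] shk [-40.6  63.5]
```

```bash
python3 -m creep '[{"travel":[0.008,0,0.01],"angular":[0,0,0],"hand":1},{"travel":[0.008,0,0.018],"angular":[0,0,0],"hand":1},{"travel":[0.008,0,0.022],"angular":[0,0,0],"hand":1},{"travel":[0.008,0,0.022],"angular":[0,0,0],"hand":1},{"travel":[0.008,0,0.022],"angular":[0,0,0],"hand":-0.1},{"travel":[0.008,0,0.022],"angular":[0,0,0],"hand":-0.3},{"travel":[0.008,0,0.022],"angular":[0,0,0],"hand":-0.35},{"travel":[0.008,0,0.022],"angular":[0,0,0],"hand":-0.35}]'
python3 -m creep '[{"travel":[0,0,0],"angular":[0,0,0],"hand":-0.35},{"travel":[0,0,-0.05],"angular":[0,0,0],"hand":-0.35},{"travel":[0,0,-0.15],"angular":[0,0,0],"hand":-0.35},{"travel":[0,0,-0.3],"angular":[0,0,0],"hand":-0.35},{"travel":[0,0,-0.5],"angular":[0,0,0],"hand":-0.35},{"travel":[0,0,-0.7],"angular":[0,0,0],"hand":-0.35},{"travel":[0,0,-0.8],"angular":[0,0,0],"hand":-0.35},{"travel":[0,0,-0.8],"angular":[0,0,0],"hand":-0.35}]' | head -2
python3 - <<'E'
from h import *
where(); p=env.get_state()['tool_pos'];print('tcp shk',ts(p))
f=snap('wrist','w10'); caps('w10',158)
E
```

```text
time_s: 39.25
tool_pos: [452.5, 374.8, 127.6]
tcp_rot: [[0.084, 0.996, 0.0], [0.996, -0.084, -0.0], [-0.0, 0.0, -1.0]]
ft_force: [0.3, -0.1, -0.2]
finger_gap: 63.4
grasp_force: 0.0
time_s: 40.05
tool_pos: [453.5, 375.6, 226.3]
t 40.05 tcp [453.527 375.628 226.274] phi 85.19 zax [ 0.004  0.003 -1.   ] F [-0.089 -0.84   0.433] gap 63.2 grip 0.0 j [ 0.574  0.284  1.442 -0.     1.411  0.658]
tcp shk [-39.12   66.464]
w10 blob [506, 123, 24, 20, 235] world [667.5 433.3] shk [169.3 141.9]
w10 blob [529, 123, 20, 20, 206] world [689.2 432. ] shk [190.9 142.5]
w10 blob [549, 123, 11, 19, 139] world [707.4 431.2] shk [209.1 143.2]
w10 blob [503, 146, 20, 19, 212] world [666.  413.8] shk [169.4 122.4]
w10 blob [499, 168, 25, 21, 236] world [665.4 393.9] shk [170.5 102.5]
w10 blob [540, 168, 20, 20, 243] world [704.9 391.1] shk [210.1 103.1]
w10 blob [253, 192, 50, 51, 1945] world [451.8 374.3] shk [-40.8  65. ]
w10 blob [367, 258, 18, 24, 87] world [542.1 314.3] shk [54.3 12.8]
```

```bash
python3 -m creep '[{"travel":[-0.1,0,0],"angular":[0,0,0],"hand":-0.4},{"travel":[-0.3,0,0],"angular":[0,0,0],"hand":-0.4},{"travel":[-0.5,0,0],"angular":[0,0,0],"hand":-0.4},{"travel":[-0.7,0,0],"angular":[0,0,0],"hand":-0.4},{"travel":[-0.9,0,0],"angular":[0,0,0],"hand":-0.4},{"travel":[-1,0,0],"angular":[0,0,0],"hand":-0.4},{"travel":[-1,0,0],"angular":[0,0,0],"hand":-0.4},{"travel":[-1,0,0],"angular":[0,0,0],"hand":-0.4}]' | head -2
python3 -m creep '[{"travel":[-0.15,0,0],"angular":[0,0,0],"hand":-0.4},{"travel":[-0.3,0,0],"angular":[0,0,0],"hand":-0.4},{"travel":[-0.45,0,0],"angular":[0,0,0],"hand":-0.4},{"travel":[-0.6,0,0],"angular":[0,0,0],"hand":-0.4},{"travel":[-0.75,0,0],"angular":[0,0,0],"hand":-0.4},{"travel":[-0.9,0,0],"angular":[0,0,0],"hand":-0.4},{"travel":[-1,0,0],"angular":[0,0,0],"hand":-0.4},{"travel":[-1,0,0],"angular":[0,0,0],"hand":-0.4}]' | head -2
python3 -m creep '[{"travel":[-0.15,0,0],"angular":[0,0,0],"hand":-0.4},{"travel":[-0.3,0,0],"angular":[0,0,0],"hand":-0.4},{"travel":[-0.45,0,0],"angular":[0,0,0],"hand":-0.4},{"travel":[-0.6,0,0],"angular":[0,0,0],"hand":-0.4},{"travel":[-0.75,0,0],"angular":[0,0,0],"hand":-0.4},{"travel":[-0.9,0,0],"angular":[0,0,0],"hand":-0.4},{"travel":[-1,0,0],"angular":[0,0,0],"hand":-0.4},{"travel":[-1,0,0],"angular":[0,0,0],"hand":-0.4}]' | head -2
python3 -m creep '[{"travel":[-0.15,0,0],"angular":[0,0,0],"hand":-0.4},{"travel":[-0.3,0,0],"angular":[0,0,0],"hand":-0.4},{"travel":[-0.45,0,0],"angular":[0,0,0],"hand":-0.4},{"travel":[-0.6,0,0],"angular":[0,0,0],"hand":-0.4},{"travel":[-0.75,0,0],"angular":[0,0,0],"hand":-0.4},{"travel":[-0.9,0,0],"angular":[0,0,0],"hand":-0.4},{"travel":[-1,0,0],"angular":[0,0,0],"hand":-0.4},{"travel":[-1,0,0],"angular":[0,0,0],"hand":-0.4}]' | head -2
python3 -m creep '[{"travel":[-0.15,0,0],"angular":[0,0,0],"hand":-0.4},{"travel":[-0.3,0,0],"angular":[0,0,0],"hand":-0.4},{"travel":[-0.45,0,0],"angular":[0,0,0],"hand":-0.4},{"travel":[-0.6,0,0],"angular":[0,0,0],"hand":-0.4},{"travel":[-0.75,0,0.1],"angular":[0,0,0],"hand":-0.4},{"travel":[-0.9,0,0.2],"angular":[0,0,0],"hand":-0.4},{"travel":[-1,0,0.27],"angular":[0,0,0],"hand":-0.4},{"travel":[-1,0,0.27],"angular":[0,0,0],"hand":-0.4}]' | head -2
python3 -m creep '[{"travel":[-0.15,0.08,0],"angular":[0,0,0],"hand":-0.4},{"travel":[-0.3,0.16,0],"angular":[0,0,0],"hand":-0.4},{"travel":[-0.45,0.24,0],"angular":[0,0,0],"hand":-0.4},{"travel":[-0.6,0.32,0],"angular":[0,0,0],"hand":-0.4},{"travel":[-0.75,0.4,0],"angular":[0,0,0],"hand":-0.4},{"travel":[-0.9,0.47,0],"angular":[0,0,0],"hand":-0.4},{"travel":[-1,0.48,0],"angular":[0,0,0],"hand":-0.4},{"travel":[-1,0.48,0],"angular":[0,0,0],"hand":-0.4}]' | head -2
python3 - <<'E'
from h import *
where(); p=env.get_state()['tool_pos'];t=ts(p);print('tcp shk',t)
snap('wrist','w11'); caps('w11'); snap('top','t11'); caps('t11')
print('go',((np.array([18.0,-685.7])-t)/120)[::-1],(p[2]-73)/120)
E
```

```text
time_s: 40.9
tool_pos: [442.3, 255.5, 223.3]
time_s: 41.7
tool_pos: [432.5, 135.4, 223.6]
time_s: 42.5
tool_pos: [422.6, 15.8, 223.7]
time_s: 43.3
tool_pos: [412.6, -103.8, 223.7]
time_s: 44.1
tool_pos: [401.9, -222.9, 190.1]
time_s: 44.9
tool_pos: [450.1, -349.0, 191.4]
t 44.9 tcp [ 450.101 -349.     191.355] phi 85.15 zax [ 0.    -0.001 -1.   ] F [-0.704  0.329 -0.036] gap 65.9 grip 0.0 j [-0.781  0.275  1.541 -0.     1.324 -0.697]
tcp shk [  18.605 -655.869]
w11 blob [485, 56, 75, 62, 3595] world [ 684.3 -251.7] shk [ 243.8 -539.2]
w11 blob [256, 214, 46, 48, 1712] world [ 446.9 -377.5] shk [  17.8 -684.5]
w11 blob [354, 237, 32, 37, 555] world [ 540.3 -400.9] shk [ 112.8 -700. ]
w11 blob [443, 347, 73, 14, 388] world [ 668.3 -539.7] shk [ 252.1 -827.4]
t11 blob [436, 220, 16, 10, 56] world [ 545.7 -402.9] shk [ 118.4 -701.5]
t11 blob [425, 252, 16, 19, 224] world [ 447.4 -375.1] shk [  18.1 -682.1]
go [-0.249 -0.005] 0.9862918760491247
```

```bash
python3 -m creep '[{"travel":[-0.12,-0.003,0],"angular":[0,0,0],"hand":-0.4},{"travel":[-0.245,-0.006,0.1],"angular":[0,0,0],"hand":-0.4},{"travel":[-0.245,-0.006,0.25],"angular":[0,0,0],"hand":-0.4},{"travel":[-0.245,-0.006,0.45],"angular":[0,0,0],"hand":-0.4},{"travel":[-0.245,-0.006,0.65],"angular":[0,0,0],"hand":-0.4},{"travel":[-0.245,-0.006,0.85],"angular":[0,0,0],"hand":-0.4},{"travel":[-0.245,-0.006,0.97],"angular":[0,0,0],"hand":-0.4},{"travel":[-0.245,-0.006,0.986],"angular":[0,0,0],"hand":-0.4}]' | head -2
python3 -m creep '[{"travel":[0,0,0],"angular":[0,0,0],"hand":0},{"travel":[0,0,0],"angular":[0,0,0],"hand":0.1},{"travel":[0,0,0],"angular":[0,0,0],"hand":0.2},{"travel":[0,0,0],"angular":[0,0,0],"hand":1},{"travel":[0,0,0],"angular":[0,0,0],"hand":1},{"travel":[0,0,0],"angular":[0,0,0],"hand":1},{"travel":[0,0,0],"angular":[0,0,0],"hand":1},{"travel":[0,0,0],"angular":[0,0,0],"hand":1}]' 40
python3 -m creep '[{"travel":[0,0,-0.03],"angular":[0,0,0],"hand":1},{"travel":[0,0,-0.1],"angular":[0,0,0],"hand":1},{"travel":[0,0,-0.25],"angular":[0,0,0],"hand":1},{"travel":[0,0,-0.45],"angular":[0,0,0],"hand":1},{"travel":[0,0,-0.65],"angular":[0,0,0],"hand":1},{"travel":[0,0,-0.85],"angular":[0,0,0],"hand":1},{"travel":[0,0,-0.97],"angular":[0,0,0],"hand":1},{"travel":[0,0,-1],"angular":[0,0,0],"hand":1}]'
```

```text
time_s: 45.8
tool_pos: [444.6, -376.0, 70.2]
time_s: 46.6
tool_pos: [447.1, -377.4, 74.0]
tcp_rot: [[0.084, 0.996, 0.002], [0.996, -0.084, -0.002], [-0.002, 0.002, -1.0]]
ft_force: [0.5, -0.6, 6.1]
finger_gap: 45.0
grasp_force: 40.0
time_s: 47.4
tool_pos: [446.7, -377.0, 194.8]
tcp_rot: [[0.084, 0.996, 0.002], [0.996, -0.084, -0.002], [-0.002, 0.002, -1.0]]
ft_force: [-0.4, -0.2, -2.3]
finger_gap: 44.2
grasp_force: 40.0
```

```bash
python3 -m creep '[{"travel":[0.06,-0.02,-0.02],"angular":[0,0,0],"hand":1},{"travel":[0.2,-0.08,-0.06],"angular":[0,0,0],"hand":1},{"travel":[0.36,-0.15,-0.1],"angular":[0,0,0],"hand":1},{"travel":[0.52,-0.24,-0.15],"angular":[0,0,0],"hand":1},{"travel":[0.68,-0.34,-0.2],"angular":[0,0,0],"hand":1},{"travel":[0.83,-0.42,-0.2],"angular":[0,0,0],"hand":1},{"travel":[0.94,-0.48,-0.2],"angular":[0,0,0],"hand":1},{"travel":[0.96,-0.48,-0.2],"angular":[0,0,0],"hand":1}]' | head -2
python3 -m creep '[{"travel":[0.1,0,0],"angular":[0,0,0],"hand":1},{"travel":[0.25,0,0],"angular":[0,0,0],"hand":1},{"travel":[0.4,0,0],"angular":[0,0,0],"hand":1},{"travel":[0.55,0,0],"angular":[0,0,0],"hand":1},{"travel":[0.7,0,0],"angular":[0,0,0],"hand":1},{"travel":[0.85,0,0],"angular":[0,0,0],"hand":1},{"travel":[0.94,0,0],"angular":[0,0,0],"hand":1},{"travel":[0.96,0,0],"angular":[0,0,0],"hand":1}]' | head -2
python3 -m creep '[{"travel":[0.1,0,0],"angular":[0,0,0],"hand":1},{"travel":[0.25,0,0],"angular":[0,0,0],"hand":1},{"travel":[0.4,0,0],"angular":[0,0,0],"hand":1},{"travel":[0.55,0,0],"angular":[0,0,0],"hand":1},{"travel":[0.7,0,0],"angular":[0,0,0],"hand":1},{"travel":[0.85,0,0],"angular":[0,0,0],"hand":1},{"travel":[0.94,0,0],"angular":[0,0,0],"hand":1},{"travel":[0.96,0,0],"angular":[0,0,0],"hand":1}]' | head -2
python3 -m creep '[{"travel":[0.1,0,0],"angular":[0,0,0],"hand":1},{"travel":[0.25,0,0],"angular":[0,0,0],"hand":1},{"travel":[0.4,0,0],"angular":[0,0,0],"hand":1},{"travel":[0.55,0,0],"angular":[0,0,0],"hand":1},{"travel":[0.7,0,0],"angular":[0,0,0],"hand":1},{"travel":[0.85,0,0],"angular":[0,0,0],"hand":1},{"travel":[0.94,0,0],"angular":[0,0,0],"hand":1},{"travel":[0.96,0,0],"angular":[0,0,0],"hand":1}]' | head -2
python3 -m creep '[{"travel":[0.1,0,0],"angular":[0,0,0],"hand":1},{"travel":[0.25,0,0],"angular":[0,0,0],"hand":1},{"travel":[0.4,0,0],"angular":[0,0,0],"hand":1},{"travel":[0.55,0,0],"angular":[0,0,0],"hand":1},{"travel":[0.7,0,0],"angular":[0,0,0],"hand":1},{"travel":[0.85,0,0],"angular":[0,0,0],"hand":1},{"travel":[0.94,0,0],"angular":[0,0,0],"hand":1},{"travel":[0.96,0,0],"angular":[0,0,0],"hand":1}]' | head -2
python3 - <<'E'
from h import *
where(); p=env.get_state()['tool_pos'];t=ts(p);print('tcp shk',t)
print('go',((np.array([-40,0])-t)/120)[::-1],(p[2]-130)/120)
E
```

```text
time_s: 48.2
tool_pos: [396.9, -254.1, 217.0]
time_s: 49.0
tool_pos: [408.5, -141.3, 216.9]
time_s: 49.8
tool_pos: [418.0, -26.6, 216.9]
time_s: 50.6
tool_pos: [427.6, 88.1, 216.9]
time_s: 51.4
tool_pos: [437.3, 203.0, 216.8]
t 51.4 tcp [437.331 202.961 216.84 ] phi 85.25 zax [-0. -0. -1.] F [ 0.606  0.166 -2.776] gap 44.3 grip 39.999448691960424 j [ 0.29   0.128  1.671 -0.     1.343  0.373]
tcp shk [ -40.69  -106.953]
go [0.891 0.006] 0.7236676700592976
```

```bash
python3 -m creep '[{"travel":[0.1,0,0],"angular":[0,0,0],"hand":1},{"travel":[0.25,0,0],"angular":[0,0,0],"hand":1},{"travel":[0.4,0.005,0],"angular":[0,0,0],"hand":1},{"travel":[0.56,0.005,0],"angular":[0,0,0],"hand":1},{"travel":[0.72,0.005,0],"angular":[0,0,0],"hand":1},{"travel":[0.83,0.005,0],"angular":[0,0,0],"hand":1},{"travel":[0.89,0.005,0],"angular":[0,0,0],"hand":1},{"travel":[0.89,0.005,0.1],"angular":[0,0,0],"hand":1}]' | head -2
python3 -m creep '[{"travel":[0,0,0.1],"angular":[0,0,0],"hand":1},{"travel":[0,0,0.22],"angular":[0,0,0],"hand":1},{"travel":[0,0,0.36],"angular":[0,0,0],"hand":1},{"travel":[0,0,0.48],"angular":[0,0,0],"hand":1},{"travel":[0,0,0.57],"angular":[0,0,0],"hand":1},{"travel":[0,0,0.61],"angular":[0,0,0],"hand":1},{"travel":[0,0,0.625],"angular":[0,0,0],"hand":1},{"travel":[0,0,0.625],"angular":[0,0,0],"hand":1}]'
python3 - <<'E'
from h import *
where(); p=env.get_state()['tool_pos'];print('tcp shk',ts(p))
f=snap('wrist','w12'); caps('w12',158)
E
```

```text
time_s: 52.2
tool_pos: [448.0, 309.6, 205.9]
time_s: 53.0
tool_pos: [446.9, 308.4, 130.0]
tcp_rot: [[0.084, 0.996, 0.0], [0.996, -0.084, -0.0], [-0.0, 0.0, -1.0]]
ft_force: [0.2, 0.4, -1.9]
finger_gap: 44.3
grasp_force: 40.0
t 53.0 tcp [446.909 308.441 130.008] phi 85.18 zax [ 0. -0. -1.] F [ 0.173  0.413 -1.899] gap 44.3 grip 39.99942800961435 j [ 0.476  0.282  1.694 -0.     1.166  0.56 ]
tcp shk [-40.046  -1.042]
w12 blob [237, 101, 86, 86, 5620] world [451.8 373.5] shk [-40.7  64.2]
w12 blob [0, 105, 195, 44, 2528] world [342.  393.2] shk [-151.7   74.6]
w12 blob [241, 215, 78, 77, 4839] world [446.2 308.8] shk [-40.8  -0.7]
w12 blob [369, 214, 87, 60, 3392] world [524.9 310.5] shk [37.5  7.6]
```

```bash
python3 -m creep '[{"travel":[0.004,0,0.01],"angular":[0,0,0],"hand":1},{"travel":[0.004,0.003,0.018],"angular":[0,0,0],"hand":1},{"travel":[0.004,0.003,0.02],"angular":[0,0,0],"hand":1},{"travel":[0.004,0.003,0.02],"angular":[0,0,0],"hand":1},{"travel":[0.004,0.003,0.02],"angular":[0,0,0],"hand":-0.1},{"travel":[0.004,0.003,0.02],"angular":[0,0,0],"hand":-0.3},{"travel":[0.004,0.003,0.02],"angular":[0,0,0],"hand":-0.35},{"travel":[0.004,0.003,0.02],"angular":[0,0,0],"hand":-0.35}]'
python3 -m creep '[{"travel":[0,0,0],"angular":[0,0,0],"hand":-0.35},{"travel":[0,0,-0.05],"angular":[0,0,0],"hand":-0.35},{"travel":[0,0,-0.15],"angular":[0,0,0],"hand":-0.35},{"travel":[0,0,-0.3],"angular":[0,0,0],"hand":-0.35},{"travel":[0,0,-0.5],"angular":[0,0,0],"hand":-0.35},{"travel":[0,0,-0.7],"angular":[0,0,0],"hand":-0.35},{"travel":[0,0,-0.8],"angular":[0,0,0],"hand":-0.35},{"travel":[0,0,-0.8],"angular":[0,0,0],"hand":-0.35}]' | head -2
python3 - <<'E'
from h import *
where(); p=env.get_state()['tool_pos'];print('tcp shk',ts(p))
f=snap('wrist','w13'); caps('w13',158); snap('top','t13'); caps('t13')
E
```

```text
time_s: 53.85
tool_pos: [447.1, 309.0, 127.6]
tcp_rot: [[0.084, 0.996, 0.0], [0.996, -0.084, -0.0], [-0.0, 0.0, -1.0]]
ft_force: [0.6, 0.7, -0.3]
finger_gap: 63.6
grasp_force: 0.0
time_s: 54.65
tool_pos: [448.3, 309.6, 226.0]
t 54.65 tcp [448.318 309.609 225.981] phi 85.2 zax [ 0.004  0.002 -1.   ] F [-0.311  0.142 -0.106] gap 63.5 grip 0.0 j [ 0.477  0.216  1.536 -0.     1.384  0.561]
tcp shk [-38.74    0.242]
w13 blob [515, 50, 45, 25, 921] world [679.9 425.4] shk [182.3 135.2]
w13 blob [513, 74, 28, 24, 503] world [670.8 406.2] shk [174.8 115.3]
w13 blob [509, 100, 29, 21, 469] world [668.9 385.7] shk [174.6  94.7]
w13 blob [551, 103, 9, 18, 137] world [700.3 382.8] shk [206.2  94.5]
w13 blob [252, 118, 52, 53, 2145] world [451.7 373.3] shk [-40.7  64. ]
w13 blob [90, 123, 22, 10, 101] world [301.3 401.3] shk [-193.    79.2]
w13 blob [0, 128, 85, 22, 787] world [242.2 398.6] shk [-251.6   71.5]
w13 blob [254, 191, 50, 51, 1984] world [447.2 308.8] shk [-39.8  -0.7]
w13 blob [338, 191, 54, 52, 2079] world [525.6 302. ] shk [38.9 -0.8]
t13 blob [436, 220, 18, 19, 246] world [ 531.1 -409. ] shk [ 104.4 -708.8]
```

View pics/w13.png

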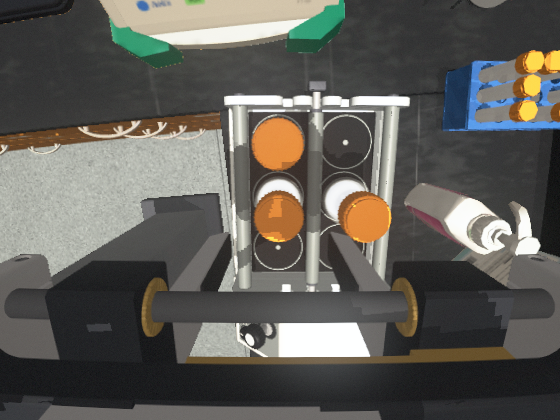

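Three bottles stand on their rings: caps at (278,143), (279,217) and (364,217). Now I'll fetch the last one.

```bash
python3 -m creep '[{"travel":[-0.1,0,0],"angular":[0,0,0],"hand":-0.4},{"travel":[-0.3,0,0],"angular":[0,0,0],"hand":-0.4},{"travel":[-0.5,0,0],"angular":[0,0,0],"hand":-0.4},{"travel":[-0.7,0,0],"angular":[0,0,0],"hand":-0.4},{"travel":[-0.9,0,0],"angular":[0,0,0],"hand":-0.4},{"travel":[-1,0,0],"angular":[0,0,0],"hand":-0.4},{"travel":[-1,0,0],"angular":[0,0,0],"hand":-0.4},{"travel":[-1,0,0],"angular":[0,0,0],"hand":-0.4}]' | head -2
python3 -m creep '[{"travel":[-0.15,0,0],"angular":[0,0,0],"hand":-0.4},{"travel":[-0.3,0,0],"angular":[0,0,0],"hand":-0.4},{"travel":[-0.45,0,0],"angular":[0,0,0],"hand":-0.4},{"travel":[-0.6,0,0],"angular":[0,0,0],"hand":-0.4},{"travel":[-0.75,0,0],"angular":[0,0,0],"hand":-0.4},{"travel":[-0.9,0,0],"angular":[0,0,0],"hand":-0.4},{"travel":[-1,0,0],"angular":[0,0,0],"hand":-0.4},{"travel":[-1,0,0],"angular":[0,0,0],"hand":-0.4}]' | head -2
python3 -m creep '[{"travel":[-0.15,0,0],"angular":[0,0,0],"hand":-0.4},{"travel":[-0.3,0,0],"angular":[0,0,0],"hand":-0.4},{"travel":[-0.45,0,0],"angular":[0,0,0],"hand":-0.4},{"travel":[-0.6,0,0],"angular":[0,0,0],"hand":-0.4},{"travel":[-0.75,0,0],"angular":[0,0,0],"hand":-0.4},{"travel":[-0.9,0,0],"angular":[0,0,0],"hand":-0.4},{"travel":[-1,0,0],"angular":[0,0,0],"hand":-0.4},{"travel":[-1,0,0],"angular":[0,0,0],"hand":-0.4}]' | head -2
python3 -m creep '[{"travel":[-0.15,0,0],"angular":[0,0,0],"hand":-0.4},{"travel":[-0.3,0,0],"angular":[0,0,0],"hand":-0.4},{"travel":[-0.45,0,0],"angular":[0,0,0],"hand":-0.4},{"travel":[-0.6,0,0],"angular":[0,0,0],"hand":-0.4},{"travel":[-0.75,0,0.1],"angular":[0,0,0],"hand":-0.4},{"travel":[-0.9,0,0.2],"angular":[0,0,0],"hand":-0.4},{"travel":[-1,0,0.27],"angular":[0,0,0],"hand":-0.4},{"travel":[-1,0,0.27],"angular":[0,0,0],"hand":-0.4}]' | head -2
python3 -m creep '[{"travel":[-0.15,0.1,0],"angular":[0,0,0],"hand":-0.4},{"travel":[-0.3,0.25,0],"angular":[0,0,0],"hand":-0.4},{"travel":[-0.45,0.4,0],"angular":[0,0,0],"hand":-0.4},{"travel":[-0.6,0.55,0],"angular":[0,0,0],"hand":-0.4},{"travel":[-0.75,0.7,0],"angular":[0,0,0],"hand":-0.4},{"travel":[-0.9,0.85,0],"angular":[0,0,0],"hand":-0.4},{"travel":[-1,0.95,0],"angular":[0,0,0],"hand":-0.4},{"travel":[-1,0.95,0],"angular":[0,0,0],"hand":-0.4}]' | head -2
python3 -m creep '[{"travel":[-0.1,0.02,0],"angular":[0,0,0],"hand":-0.4},{"travel":[-0.25,0.08,0],"angular":[0,0,0],"hand":-0.4},{"travel":[-0.4,0.15,0],"angular":[0,0,0],"hand":-0.4},{"travel":[-0.55,0.22,0],"angular":[0,0,0],"hand":-0.4},{"travel":[-0.65,0.25,0],"angular":[0,0,0],"hand":-0.4},{"travel":[-0.7,0.25,0],"angular":[0,0,0],"hand":-0.4},{"travel":[-0.7,0.25,0],"angular":[0,0,0],"hand":-0.4},{"travel":[-0.7,0.25,0],"angular":[0,0,0],"hand":-0.4}]' | head -2
python3 - <<'E'
from h import *
where(); p=env.get_state()['tool_pos'];t=ts(p);print('tcp shk',t)
snap('wrist','w14'); caps('w14')
print('go',((np.array([104.5,-708.7])-t)/120)[::-1],(p[2]-73)/120)
E
```

```text
time_s: 55.55
tool_pos: [437.0, 189.6, 223.3]
time_s: 56.35
tool_pos: [427.2, 69.5, 223.5]
time_s: 57.15
tool_pos: [417.3, -50.1, 223.5]
time_s: 57.95
tool_pos: [406.6, -169.3, 190.1]
time_s: 58.75
tool_pos: [512.4, -299.0, 191.1]
time_s: 59.55
tool_pos: [532.8, -383.9, 191.3]
t 59.55 tcp [ 532.848 -383.867  191.301] phi 85.2 zax [-0.     0.001 -1.   ] F [-0.22  -0.608  0.129] gap 65.7 grip 0.0 j [-0.73   0.407  1.34   0.     1.395 -0.647]
tcp shk [ 103.999 -683.63 ]
w14 blob [494, 0, 66, 50, 2777] world [ 767.2 -230.5] shk [ 324.5 -511. ]
w14 blob [392, 12, 69, 69, 3597] world [ 674.2 -246.3] shk [ 233.2 -534.6]
w14 blob [258, 212, 46, 47, 1637] world [ 530.9 -409.3] shk [ 104.2 -709.1]
w14 blob [142, 316, 10, 19, 51] world [ 375.8 -500.5] shk [ -42.6 -813.1]
w14 blob [417, 347, 101, 15, 673] world [ 733.9 -571.5] shk [ 320.2 -853.7]
go [-0.209  0.004] 0.9858395305459446
```

```bash
python3 -m creep '[{"travel":[-0.1,0.003,0],"angular":[0,0,0],"hand":-0.4},{"travel":[-0.21,0.003,0.1],"angular":[0,0,0],"hand":-0.4},{"travel":[-0.21,0.003,0.25],"angular":[0,0,0],"hand":-0.4},{"travel":[-0.21,0.003,0.45],"angular":[0,0,0],"hand":-0.4},{"travel":[-0.21,0.003,0.65],"angular":[0,0,0],"hand":-0.4},{"travel":[-0.21,0.003,0.85],"angular":[0,0,0],"hand":-0.4},{"travel":[-0.21,0.003,0.97],"angular":[0,0,0],"hand":-0.4},{"travel":[-0.21,0.003,0.986],"angular":[0,0,0],"hand":-0.4}]' | head -2
python3 -m creep '[{"travel":[0,0,0],"angular":[0,0,0],"hand":0},{"travel":[0,0,0],"angular":[0,0,0],"hand":0.1},{"travel":[0,0,0],"angular":[0,0,0],"hand":0.2},{"travel":[0,0,0],"angular":[0,0,0],"hand":1},{"travel":[0,0,0],"angular":[0,0,0],"hand":1},{"travel":[0,0,0],"angular":[0,0,0],"hand":1},{"travel":[0,0,0],"angular":[0,0,0],"hand":1},{"travel":[0,0,0],"angular":[0,0,0],"hand":1}]' 40
python3 -m creep '[{"travel":[0,0,-0.03],"angular":[0,0,0],"hand":1},{"travel":[0,0,-0.1],"angular":[0,0,0],"hand":1},{"travel":[0,0,-0.25],"angular":[0,0,0],"hand":1},{"travel":[0,0,-0.45],"angular":[0,0,0],"hand":1},{"travel":[0,0,-0.65],"angular":[0,0,0],"hand":1},{"travel":[0,0,-0.85],"angular":[0,0,0],"hand":1},{"travel":[0,0,-0.97],"angular":[0,0,0],"hand":1},{"travel":[0,0,-1],"angular":[0,0,0],"hand":1}]'
python3 - <<'E'
from h import *
where();snap('wrist','w15'); caps('w15',210); snap('top','t15'); caps('t15')
E
```

```text
time_s: 60.4
tool_pos: [530.1, -409.3, 70.0]
time_s: 61.2
tool_pos: [532.1, -410.5, 74.3]
tcp_rot: [[0.084, 0.996, 0.002], [0.996, -0.084, -0.002], [-0.002, 0.002, -1.0]]
ft_force: [-1.5, 0.3, 6.1]
finger_gap: 44.2
grasp_force: 40.0
time_s: 62.0
tool_pos: [532.2, -410.2, 194.9]
tcp_rot: [[0.084, 0.996, 0.002], [0.996, -0.084, -0.002], [-0.002, 0.002, -1.0]]
ft_force: [-0.0, -1.1, -2.4]
finger_gap: 44.1
grasp_force: 40.0
t 62.0 tcp [ 532.199 -410.218  194.869] phi 85.2 zax [ 0.002 -0.002 -1.   ] F [-0.034 -1.117 -2.355] gap 44.1 grip 39.99913742006299 j [-0.76   0.427  1.3    0.     1.412 -0.676]
w15 blob [391, 0, 69, 49, 2663] world [ 620.4 -286.1] shk [ 183.  -578.8]
w15 blob [493, 0, 63, 18, 759] world [ 676.9 -281. ] shk [ 238.8 -569. ]
w15 blob [241, 214, 77, 78, 4823] world [ 531.1 -414.4] shk [ 104.9 -714.2]
w15 blob [398, 349, 77, 14, 407] world [ 637.4 -502.2] shk [ 218.2 -792.7]
w15 blob [145, 356, 42, 7, 126] world [ 442.8 -487.5] shk [  23.  -794.5]
t15 blob [453, 219, 15, 19, 234] world [ 533.5 -451.1] shk [ 110.3 -750.5]
```

```bash
python3 -m creep '[{"travel":[0.06,-0.02,-0.02],"angular":[0,0,0],"hand":1},{"travel":[0.2,-0.1,-0.06],"angular":[0,0,0],"hand":1},{"travel":[0.36,-0.2,-0.1],"angular":[0,0,0],"hand":1},{"travel":[0.52,-0.32,-0.15],"angular":[0,0,0],"hand":1},{"travel":[0.68,-0.44,-0.2],"angular":[0,0,0],"hand":1},{"travel":[0.83,-0.54,-0.2],"angular":[0,0,0],"hand":1},{"travel":[0.94,-0.6,-0.2],"angular":[0,0,0],"hand":1},{"travel":[0.96,-0.61,-0.2],"angular":[0,0,0],"hand":1}]' | head -2
python3 -m creep '[{"travel":[0.1,-0.06,0],"angular":[0,0,0],"hand":1},{"travel":[0.25,-0.16,0],"angular":[0,0,0],"hand":1},{"travel":[0.4,-0.26,0],"angular":[0,0,0],"hand":1},{"travel":[0.55,-0.36,0],"angular":[0,0,0],"hand":1},{"travel":[0.7,-0.46,0],"angular":[0,0,0],"hand":1},{"travel":[0.85,-0.55,0],"angular":[0,0,0],"hand":1},{"travel":[0.94,-0.6,0],"angular":[0,0,0],"hand":1},{"travel":[0.96,-0.61,0],"angular":[0,0,0],"hand":1}]' | head -2
python3 -m creep '[{"travel":[0.1,0,0],"angular":[0,0,0],"hand":1},{"travel":[0.25,0,0],"angular":[0,0,0],"hand":1},{"travel":[0.4,0,0],"angular":[0,0,0],"hand":1},{"travel":[0.55,0,0],"angular":[0,0,0],"hand":1},{"travel":[0.7,0,0],"angular":[0,0,0],"hand":1},{"travel":[0.85,0,0],"angular":[0,0,0],"hand":1},{"travel":[0.94,0,0],"angular":[0,0,0],"hand":1},{"travel":[0.96,0,0],"angular":[0,0,0],"hand":1}]' | head -2
python3 -m creep '[{"travel":[0.1,0,0],"angular":[0,0,0],"hand":1},{"travel":[0.25,0,0],"angular":[0,0,0],"hand":1},{"travel":[0.4,0,0],"angular":[0,0,0],"hand":1},{"travel":[0.55,0,0],"angular":[0,0,0],"hand":1},{"travel":[0.7,0,0],"angular":[0,0,0],"hand":1},{"travel":[0.85,0,0],"angular":[0,0,0],"hand":1},{"travel":[0.94,0,0],"angular":[0,0,0],"hand":1},{"travel":[0.96,0,0],"angular":[0,0,0],"hand":1}]' | head -2
python3 -m creep '[{"travel":[0.1,0,0],"angular":[0,0,0],"hand":1},{"travel":[0.25,0,0],"angular":[0,0,0],"hand":1},{"travel":[0.4,0,0],"angular":[0,0,0],"hand":1},{"travel":[0.55,0,0],"angular":[0,0,0],"hand":1},{"travel":[0.7,0,0],"angular":[0,0,0],"hand":1},{"travel":[0.85,0,0],"angular":[0,0,0],"hand":1},{"travel":[0.94,0,0],"angular":[0,0,0],"hand":1},{"travel":[0.96,0,0],"angular":[0,0,0],"hand":1}]' | head -2
python3 - <<'E'
from h import *
where(); p=env.get_state()['tool_pos'];t=ts(p);print('tcp shk',t)
print('go',((np.array([-40,-66])-t)/120)[::-1],(p[2]-130)/120)
E
```

```text
time_s: 62.9
tool_pos: [467.1, -286.6, 216.3]
time_s: 63.7
tool_pos: [404.4, -166.7, 216.9]
time_s: 64.5
tool_pos: [415.1, -52.3, 216.8]
time_s: 65.3
tool_pos: [424.5, 62.4, 216.8]
time_s: 66.1
tool_pos: [434.1, 177.2, 216.7]
t 66.1 tcp [434.08  177.201 216.709] phi 85.25 zax [-0. -0. -1.] F [-0.081 -0.484 -1.963] gap 44.0 grip 39.999246700659725 j [ 0.239  0.108  1.695 -0.     1.338  0.322]
tcp shk [ -41.756 -132.896]
go [0.557 0.015] 0.7225754275220299
```

```bash
python3 -m creep '[{"travel":[0.08,0,0],"angular":[0,0,0],"hand":1},{"travel":[0.2,0.01,0],"angular":[0,0,0],"hand":1},{"travel":[0.35,0.013,0],"angular":[0,0,0],"hand":1},{"travel":[0.48,0.013,0],"angular":[0,0,0],"hand":1},{"travel":[0.55,0.013,0],"angular":[0,0,0],"hand":1},{"travel":[0.557,0.013,0.02],"angular":[0,0,0],"hand":1},{"travel":[0.557,0.013,0.08],"angular":[0,0,0],"hand":1},{"travel":[0.557,0.013,0.18],"angular":[0,0,0],"hand":1}]' | head -2
python3 -m creep '[{"travel":[0,0,0.1],"angular":[0,0,0],"hand":1},{"travel":[0,0,0.22],"angular":[0,0,0],"hand":1},{"travel":[0,0,0.34],"angular":[0,0,0],"hand":1},{"travel":[0,0,0.44],"angular":[0,0,0],"hand":1},{"travel":[0,0,0.51],"angular":[0,0,0],"hand":1},{"travel":[0,0,0.535],"angular":[0,0,0],"hand":1},{"travel":[0,0,0.542],"angular":[0,0,0],"hand":1},{"travel":[0,0,0.542],"angular":[0,0,0],"hand":1}]'
python3 - <<'E'
from h import *
where(); p=env.get_state()['tool_pos'];print('tcp shk',ts(p))
f=snap('wrist','w16'); caps('w16',158)
E
```

```text
time_s: 66.9
tool_pos: [441.4, 242.6, 195.0]
time_s: 67.7
tool_pos: [441.4, 243.0, 130.5]
tcp_rot: [[0.084, 0.996, 0.001], [0.996, -0.084, 0.0], [0.0, 0.001, -1.0]]
ft_force: [-0.2, -1.4, -2.5]
finger_gap: 44.0
grasp_force: 40.0
t 67.7 tcp [441.441 243.002 130.465] phi 85.19 zax [ 0.001  0.    -1.   ] F [-0.157 -1.403 -2.501] gap 44.0 grip 39.999012956234736 j [ 0.365  0.225  1.773 -0.     1.142  0.449]
tcp shk [-39.973 -66.709]
w16 blob [233, 0, 93, 66, 4882] world [451.  364.7] shk [-40.7  55.3]
w16 blob [0, 36, 208, 96, 11701] world [354.4 348.8] shk [-135.6   31.4]
w16 blob [239, 99, 85, 87, 5658] world [447.3 308.5] shk [-39.6  -0.9]
w16 blob [376, 101, 96, 86, 6320] world [525.2 301.3] shk [38.6 -1.6]
w16 blob [241, 214, 78, 78, 4844] world [441. 244.] shk [-40.5 -65.8]
```

```bash
python3 -m creep '[{"travel":[0.003,0,0.01],"angular":[0,0,0],"hand":1},{"travel":[0.003,0,0.018],"angular":[0,0,0],"hand":1},{"travel":[0.003,0,0.022],"angular":[0,0,0],"hand":1},{"travel":[0.003,0,0.022],"angular":[0,0,0],"hand":1},{"travel":[0.003,0,0.022],"angular":[0,0,0],"hand":-0.1},{"travel":[0.003,0,0.022],"angular":[0,0,0],"hand":-0.3},{"travel":[0.003,0,0.022],"angular":[0,0,0],"hand":-0.35},{"travel":[0.003,0,0.022],"angular":[0,0,0],"hand":-0.35}]'
python3 -m creep '[{"travel":[0,0,0],"angular":[0,0,0],"hand":-0.35},{"travel":[0,0,-0.05],"angular":[0,0,0],"hand":-0.35},{"travel":[0,0,-0.15],"angular":[0,0,0],"hand":-0.35},{"travel":[0,0,-0.3],"angular":[0,0,0],"hand":-0.35},{"travel":[0,0,-0.5],"angular":[0,0,0],"hand":-0.35},{"travel":[0,0,-0.7],"angular":[0,0,0],"hand":-0.35},{"travel":[0,0,-0.8],"angular":[0,0,0],"hand":-0.35},{"travel":[0,0,-0.8],"angular":[0,0,0],"hand":-0.35}]' | head -2
python3 -c "
from h import *
f=snap('wrist','w17'); caps('w17',158)"
python3 -m creep '[{"travel":[-0.1,0,0],"angular":[0,0,0],"hand":0},{"travel":[-0.25,0,0],"angular":[0,0,0],"hand":0},{"travel":[-0.4,-0.05,0],"angular":[0,0,0],"hand":0},{"travel":[-0.55,-0.1,0],"angular":[0,0,0],"hand":0},{"travel":[-0.7,-0.17,0],"angular":[0,0,0],"hand":0},{"travel":[-0.85,-0.23,0],"angular":[0,0,0],"hand":0},{"travel":[-0.95,-0.27,0],"angular":[0,0,0],"hand":0},{"travel":[-1,-0.27,0],"angular":[0,0,0],"hand":0}]' | head -2
python3 -m creep '[{"travel":[-0.05,0,0],"angular":[0,0,0],"hand":0},{"travel":[-0.15,0,0],"angular":[0,0,0],"hand":0},{"travel":[-0.25,0,0],"angular":[0,0,0],"hand":0},{"travel":[-0.35,0,0],"angular":[0,0,0],"hand":0},{"travel":[-0.4,0,0],"angular":[0,0,0],"hand":0},{"travel":[-0.4,0,0],"angular":[0,0,0],"hand":0},{"travel":[-0.4,0,0],"angular":[0,0,0],"hand":0},{"travel":[-0.4,0,0],"angular":[0,0,0],"hand":0}]' | head -2
python3 - <<'E'
from h import *
where(); p=env.get_state()['tool_pos'];print('tcp shk',ts(p))
f=snap('wrist','w18'); print(f['position']); cv2.imwrite('pics/w18b.png',cv2.resize(f['image'],(800,600),interpolation=cv2.INTER_CUBIC)); print(proj(f,[395.8,133.6,87.5])/.7)
E
```

```text
time_s: 68.55
tool_pos: [441.2, 243.2, 127.5]
tcp_rot: [[0.084, 0.996, 0.0], [0.996, -0.084, -0.0], [-0.0, 0.0, -1.0]]
ft_force: [1.2, -1.3, -0.4]
finger_gap: 63.4
grasp_force: 0.0
time_s: 69.35
tool_pos: [442.4, 243.8, 225.9]
w17 blob [522, 0, 38, 26, 604] world [670.6 399.4] shk [175.1 108.5]
w17 blob [519, 27, 30, 25, 535] world [667.9 378.3] shk [174.3  87.2]
w17 blob [250, 32, 56, 62, 2661] world [451.7 372.9] shk [-40.7  63.6]
w17 blob [0, 62, 222, 73, 8081] world [302.2 361.3] shk [-188.7   39.4]
w17 blob [253, 116, 53, 54, 2164] world [447.3 308.3] shk [-39.6  -1.2]
w17 blob [342, 117, 57, 54, 2330] world [526.1 301. ] shk [39.4 -1.8]
w17 blob [253, 190, 49, 51, 1774] world [439.3 245.6] shk [-42.4 -64.3]
time_s: 70.2
tool_pos: [397.5, 125.2, 222.8]
time_s: 71.0
tool_pos: [394.8, 78.8, 223.6]
t 71.0 tcp [394.816  78.825 223.58 ] phi 85.21 zax [ 0.  0. -1.] F [-0.796 -1.112 -0.899] gap 47.2 grip 0.0 j [ 0.024 -0.001  1.796  0.     1.346  0.107]
tcp shk [ -72.579 -234.234]
[399.647 145.005 402.733]
[394.837 216.78 ]
```

View pics/w18b.png

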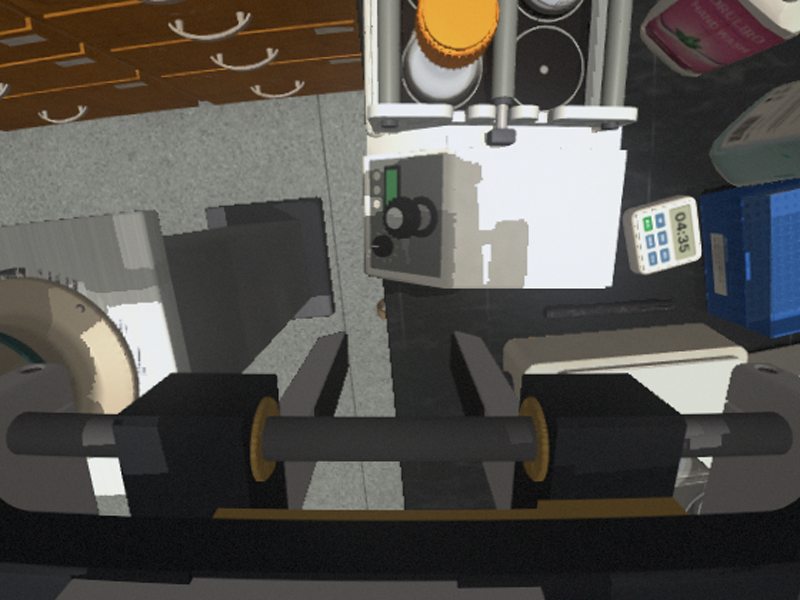

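The wrist view shows the knob's light face at (397,213), its bezel at (426,217), and the bar's right block still in the middle slot at (501,135). I'll combine three views for the knob.

```bash
python3 -m creep '[{"travel":[0.06,0,0],"angular":[-0.08,0,0],"hand":0},{"travel":[0.14,0,0],"angular":[-0.17,0,0],"hand":0},{"travel":[0.22,0,0],"angular":[-0.26,0,0],"hand":0},{"travel":[0.3,0,0],"angular":[-0.36,0,0],"hand":0},{"travel":[0.38,0,0],"angular":[-0.46,0,0],"hand":0},{"travel":[0.44,0,0],"angular":[-0.56,0,0],"hand":0},{"travel":[0.464,0,0],"angular":[-0.64,0,0],"hand":0},{"travel":[0.464,0,0],"angular":[-0.667,0,0],"hand":0}]'
python3 - <<'E'
from h import *
where()
H=np.array([401.42,134.17,81.57]);d=np.array([-.6405,.0542,.766]);st=env.get_state();R=np.array(st['tcp_rot']);p=np.array(st['tool_pos'])
for e in (70,30,0): print(e,R.T@(H-d*4+d*e-p)/120)
E
```

```text
time_s: 71.85
tool_pos: [396.9, 134.6, 222.1]
tcp_rot: [[0.08, 0.763, 0.641], [0.997, -0.061, -0.052], [-0.001, 0.643, -0.766]]
ft_force: [-0.4, -0.1, -0.1]
finger_gap: 47.2
grasp_force: 0.0
t 71.85 tcp [396.92  134.565 222.054] phi 85.4 zax [ 0.641 -0.052 -0.766] F [-0.377 -0.08  -0.141] gap 47.2 grip 0.0 j [ 0.481 -0.256  2.241 -0.619  0.633  0.97 ]
70 [ 0.002 -0.724  0.371]
30 [ 0.001 -0.724  0.704]
0 [ 0.001 -0.724  0.954]
```

```bash
python3 -m creep '[{"travel":[0,-0.08,0.06],"angular":[0,0,0],"hand":0},{"travel":[0,-0.18,0.12],"angular":[0,0,0],"hand":0},{"travel":[0,-0.3,0.2],"angular":[0,0,0],"hand":0},{"travel":[0,-0.43,0.3],"angular":[0,0,0],"hand":0},{"travel":[0,-0.56,0.38],"angular":[0,0,0],"hand":0},{"travel":[0,-0.67,0.44],"angular":[0,0,0],"hand":0},{"travel":[0,-0.72,0.5],"angular":[0,0,0],"hand":0},{"travel":[0,-0.724,0.5],"angular":[0,0,0],"hand":0}]'
python3 - <<'E'
from h import *
where()
H=np.array([401.42,134.17,81.57]);d=np.array([-.6405,.0542,.766]);st=env.get_state();R=np.array(st['tcp_rot']);p=np.array(st['tool_pos'])
for e in (30,0): print(e,R.T@(H-d*4+d*e-p)/120)
f=snap('wrist','w19'); print(proj(f,H+8*d)); cv2.imwrite('pics/w19b.png',cv2.resize(f['image'][120:330,140:420],(800,600),interpolation=cv2.INTER_CUBIC))
E
```

```text
time_s: 72.65
tool_pos: [370.6, 136.3, 120.4]
tcp_rot: [[0.082, 0.765, 0.639], [0.997, -0.062, -0.054], [-0.002, 0.641, -0.767]]
ft_force: [-0.0, 0.2, -0.0]
finger_gap: 47.1
grasp_force: 0.0
t 72.65 tcp [370.615 136.342 120.412] phi 85.28 zax [ 0.639 -0.054 -0.767] F [-0.011  0.209 -0.028] gap 47.1 grip 0.0 j [ 0.558 -0.104  2.47  -1.154  0.434  1.636]
30 [ 0.004 -0.011  0.197]
0 [ 0.004 -0.01   0.447]
[278.34  225.284]
```

View pics/w19b.png

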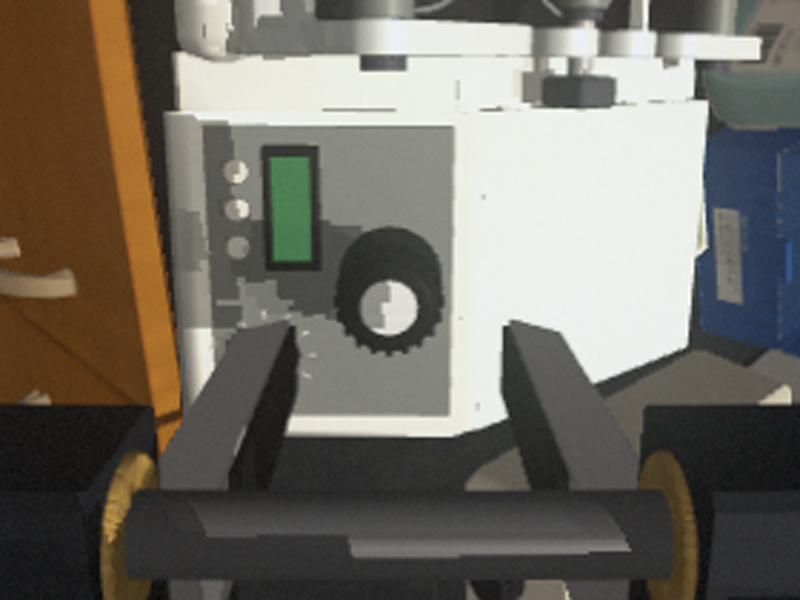

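The knob face is at (388,307) in the crop, between the fingers. Joint 4 is at -1.154, close to its limit of -1.18, so I'll check the kinematics before moving in.

```bash
cat > kin.py <<'E'
import numpy as np
from scipy.optimize import least_squares
from scipy.spatial.transform import Rotation as Ro
D=[([162.0,-551.2,204.7],[-1.406,.277,1.506,0,1.361]),([235.66,-469.15,205.2],[-1.238,.201,1.608,0,1.333]),([425.68,-156.8,200.7],[-.506,.094,1.752,0,1.295]),
([426.6,-123.1,126.6],[-.438,.141,1.897,0,1.101]),([486.01,307.0,178.07],[.443,.293,1.55,0,1.3]),([487.9,307.1,99.4],[.441,.356,1.665,0,1.121]),
([532.8,-383.9,191.3],[-.73,.407,1.34,0,1.395]),([394.8,78.8,223.6],[.024,-.001,1.796,0,1.346]),([396.9,134.6,222.05],[.481,-.256,2.241,-.619,.633]),([370.6,136.3,120.4],[.558,-.104,2.47,-1.154,.434])]
def fk(q,P):
    x0,z0,L1,L2,Lt,y0,b=P; a=q[1]+q[2]
    w=np.array([x0+L1*np.sin(q[1])+L2*np.sin(a)+b*np.cos(a),y0,z0+L1*np.cos(q[1])+L2*np.cos(a)-b*np.sin(a)])
    R=Ro.from_euler('z',q[0])*Ro.from_euler('y',a)*Ro.from_euler('z',q[3])*Ro.from_euler('y',q[4])
    zt=R.apply([0,0,1]); return Ro.from_euler('z',q[0]).apply(w)+Lt*zt, zt
P=least_squares(lambda P:np.concatenate([fk(q,P)[0]-p for p,q in D]),[0,300,400,400,200,0,0]).x
def ik(p,zt,q0):
    s=least_squares(lambda q:np.concatenate([(fk(q,P)[0]-p)/100,fk(q,P)[1]-zt]),q0); return s.x,s.cost
if __name__=='__main__':
    np.set_printoptions(precision=3,suppress=True)
    print(P,[np.abs(fk(q,P)[0]-p).max().round(1) for p,q in D])
    H=np.array([401.42,134.17,81.57]);q0=np.array(D[-1][1]); d=np.array([-.6405,.0542,.766])
    for yaw in (0,8,15):
     for tilt in (40,35,30):
      h=np.radians(-4.84+yaw);t=np.radians(tilt); dd=np.array([-np.sin(t)*np.cos(h),-np.sin(t)*np.sin(h),np.cos(t)])
      print(yaw,tilt,[ik(H-4*dd+d*e,-dd,q0)[0][[0,1,2,3,4]] for e in (50,15,0)])
E
python3 kin.py
```

```text
[  0.207 135.876 629.332 420.911 389.426  69.3    60.046] [np.float64(0.3), np.float64(0.2), np.float64(0.2), np.float64(0.2), np.float64(0.2), np.float64(0.3), np.float64(0.2), np.float64(0.3), np.float64(0.2), np.float64(0.2)]
0 40 [array([ 0.556, -0.092,  2.478, -1.197,  0.425]), array([ 0.49 ,  0.007,  2.512, -1.546,  0.357]), array([ 0.465,  0.052,  2.524, -1.725,  0.347])]
0 35 [array([ 0.479, -0.11 ,  2.413, -0.82 ,  0.432]), array([ 0.425, -0.02 ,  2.443, -1.044,  0.329]), array([ 0.404,  0.021,  2.453, -1.186,  0.295])]
0 30 [array([ 0.412, -0.111,  2.349, -0.528,  0.492]), array([ 0.368, -0.027,  2.376, -0.627,  0.382]), array([ 0.351,  0.01 ,  2.385, -0.691,  0.337])]
8 40 [array([ 0.379, -0.147,  2.516, -1.123,  0.229]), array([ 0.322, -0.035,  2.552, -1.882,  0.179]), array([ 0.302,  0.015,  2.565, -2.224,  0.199])]
8 35 [array([ 0.333, -0.154,  2.443, -0.554,  0.303]), array([ 0.287, -0.055,  2.474, -0.821,  0.181]), array([ 0.27 , -0.011,  2.485, -1.074,  0.14 ])]
8 30 [array([ 0.295, -0.144,  2.373, -0.297,  0.418]), array([ 0.258, -0.055,  2.4  , -0.35 ,  0.298]), array([ 0.244, -0.015,  2.41 , -0.392,  0.249])]
15 40 [array([ 0.179, -0.186,  2.539, -0.014,  0.091]), array([ 0.143, -0.064,  2.576, -0.314, -0.072]), array([ 0.13 , -0.008,  2.589, -0.22 , -0.14 ])]
15 35 [array([ 0.179, -0.183,  2.461, -0.004,  0.253]), array([ 0.148, -0.077,  2.492,  0.146,  0.117]), array([ 0.136, -0.03 ,  2.503, -2.754, -0.062])]
15 30 [array([ 0.179, -0.165,  2.387, -0.002,  0.396]), array([ 0.152, -0.071,  2.414,  0.047,  0.275]), array([ 0.142, -0.029,  2.424,  0.08 ,  0.225])]
```

Exact 40° alignment would drive joint 4 past its limit, so I'll approach at 30° tilt. The fingers will be turned a quarter so they close along the shaker's y, which keeps the tilt in the pad plane, and I'll still pull along the true knob axis.

```bash
cat > kn.py <<'E'
from h import *
from scipy.spatial.transform import Rotation as Ro
H=np.array([401.42,134.17,81.57]); d=np.array([-.6405,.0542,.766])
c,s=np.cos(SA),np.sin(SA); t=np.radians(30); dd=np.array([-np.sin(t)*c,-np.sin(t)*s,np.cos(t)])
ys=np.array([-s,c,0]); z=-dd
RT=np.column_stack([np.cross(ys,z),ys,z])   # tool y = +shaker y
def go(e,half=False,dep=4):
    st=env.get_state();R=np.array(st['tcp_rot']);p=np.array(st['tool_pos'])
    v=Ro.from_matrix(R.T@RT).as_rotvec()
    print('e',e,'travel',R.T@(H-dep*dd+d*e-p)/120,'ang',v/np.radians(60)*(.5 if half else 1))
E
python3 -c "
from kn import *
where(); go(50,True)
print(RT)"
```

```text
t 72.7 tcp [371.18  136.561 121.236] phi 85.26 zax [ 0.64  -0.054 -0.767] F [0.02  0.347 0.023] gap 47.0 grip 0.0 j [ 0.558 -0.105  2.469 -1.153  0.434  1.634]
e 50 travel [ 0.001 -0.025  0.032] ang [ 0.065  0.065 -0.747]
[[-0.863  0.084  0.498]
 [ 0.073  0.996 -0.042]
 [-0.5    0.    -0.866]]
```

```bash
python3 -m creep '[{"travel":[0,0,0],"angular":[0.01,0.01,-0.11],"hand":0},{"travel":[0,-0.01,0],"angular":[0.02,0.02,-0.22],"hand":0},{"travel":[0,-0.02,0],"angular":[0.03,0.03,-0.34],"hand":0},{"travel":[0,-0.025,0],"angular":[0.04,0.04,-0.46],"hand":0},{"travel":[0,-0.025,0],"angular":[0.05,0.05,-0.58],"hand":0},{"travel":[0,-0.025,0],"angular":[0.06,0.06,-0.69],"hand":0},{"travel":[0,-0.025,0],"angular":[0.065,0.065,-0.747],"hand":0},{"travel":[0,-0.025,0],"angular":[0.065,0.065,-0.747],"hand":0}]'
python3 -c "
from kn import *
where(); go(50)"
```

```text
time_s: 73.5
tool_pos: [370.3, 136.9, 121.1]
tcp_rot: [[-0.53, 0.622, 0.577], [0.756, 0.655, -0.012], [-0.385, 0.43, -0.817]]
ft_force: [-0.3, 0.5, 0.3]
finger_gap: 47.0
grasp_force: 0.0
t 73.5 tcp [370.315 136.933 121.142] phi 125.05 zax [ 0.577 -0.012 -0.817] F [-0.293  0.547  0.332] gap 47.0 grip 0.0 j [ 0.423 -0.143  2.423 -0.723  0.383  0.325]
e 50 travel [ 0.009 -0.013  0.037] ang [ 0.068  0.068 -0.75 ]
```

```bash
python3 -m creep '[{"travel":[0,0,0],"angular":[0.01,0.01,-0.11],"hand":0},{"travel":[0,-0.01,0],"angular":[0.02,0.02,-0.22],"hand":0},{"travel":[0,-0.013,0],"angular":[0.03,0.03,-0.34],"hand":0},{"travel":[0.005,-0.013,0],"angular":[0.04,0.04,-0.46],"hand":0},{"travel":[0.009,-0.013,0],"angular":[0.05,0.05,-0.58],"hand":0},{"travel":[0.009,-0.013,0],"angular":[0.06,0.06,-0.69],"hand":0},{"travel":[0.009,-0.013,0],"angular":[0.068,0.068,-0.75],"hand":0},{"travel":[0.009,-0.013,0],"angular":[0.068,0.068,-0.75],"hand":0}]' | head -2
python3 - <<'E'
from kn import *
where(); go(50); go(25);go(0)
f=snap('wrist','w20');print(proj(f,H+8*d),f['position']); cv2.imwrite('pics/w20b.png',f['image'])
E
```

```text
time_s: 74.3
tool_pos: [368.4, 136.9, 119.5]
t 74.3 tcp [368.436 136.943 119.474] phi 175.18 zax [ 0.497 -0.043 -0.867] F [-0.271  0.187 -0.392] gap 47.1 grip 0.0 j [ 0.419 -0.12   2.345 -0.519  0.507 -0.663]
e 50 travel [-0.009  0.     0.034] ang [-0.    -0.001  0.   ]
e 25 travel [-0.045  0.     0.24 ] ang [-0.    -0.001  0.   ]
e 0 travel [-0.081  0.     0.445] ang [-0.    -0.001  0.   ]
[280.034 237.419] [220.748 148.954 241.296]
```

View pics/w20b.png

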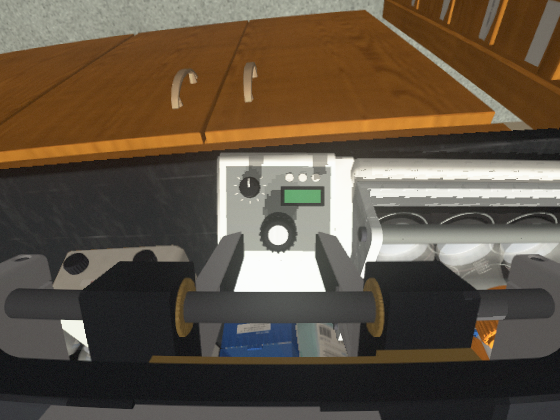

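The knob face is at (278,234), nearly midway between the fingers, and the small dial at (250,187) is clear of them. I'll advance.

```bash
python3 -m creep '[{"travel":[-0.01,-0.01,0.05],"angular":[0,0,0],"hand":0},{"travel":[-0.02,-0.01,0.12],"angular":[0,0,0],"hand":0},{"travel":[-0.035,-0.01,0.2],"angular":[0,0,0],"hand":0},{"travel":[-0.05,-0.01,0.28],"angular":[0,0,0],"hand":0},{"travel":[-0.06,-0.01,0.35],"angular":[0,0,0],"hand":0},{"travel":[-0.072,-0.01,0.41],"angular":[0,0,0],"hand":0},{"travel":[-0.081,-0.01,0.45],"angular":[0,0,0],"hand":0},{"travel":[-0.081,-0.01,0.46],"angular":[0,0,0],"hand":0}]'
python3 - <<'E'
from kn import *
where(); go(0); go(15)
f=snap('wrist','w21');print(proj(f,H+8*d))
a=f['image'][120:330,140:420]; cv2.imwrite('pics/w21b.png',cv2.resize(a,(800,600),interpolation=cv2.INTER_CUBIC))
E
```

```text
time_s: 75.15
tool_pos: [403.5, 131.8, 74.8]
tcp_rot: [[-0.865, 0.084, 0.495], [0.072, 0.996, -0.044], [-0.497, -0.002, -0.868]]
ft_force: [-0.8, -0.1, 0.1]
finger_gap: 47.0
grasp_force: 0.0
t 75.15 tcp [403.489 131.8    74.842] phi 175.25 zax [ 0.495 -0.044 -0.868] F [-0.821 -0.091  0.074] gap 47.0 grip 0.0 j [ 0.344  0.017  2.389 -0.698  0.329 -0.524]
e 0 travel [-0.012  0.018 -0.025] ang [-0.002 -0.004  0.001]
e 15 travel [ 0.011  0.018 -0.148] ang [-0.002 -0.004  0.001]
[283.776 254.531]
```

View pics/w21b.png

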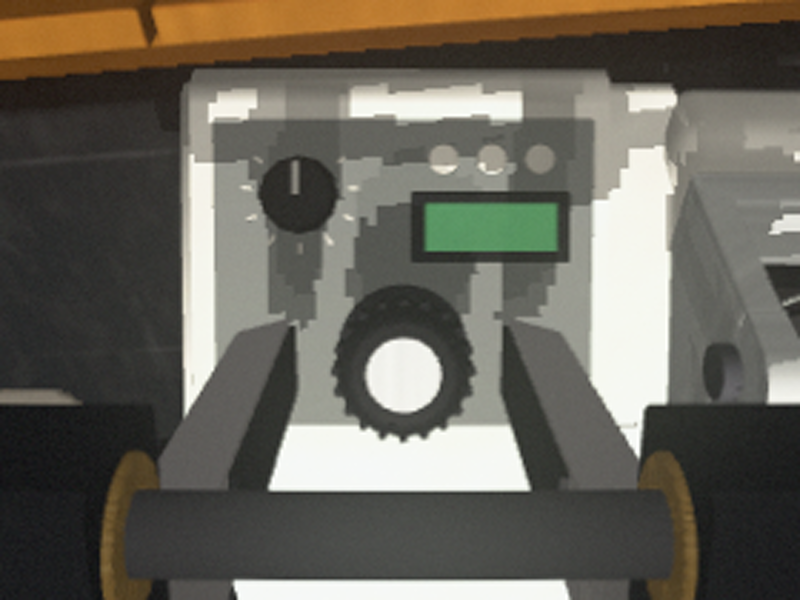

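The head at (403,370) is centred between the fingers. I'll grip it and check before pulling.

```bash
python3 -m creep '[{"travel":[0,0,0],"angular":[0,0,0],"hand":0.2},{"travel":[0,0,0],"angular":[0,0,0],"hand":0.3},{"travel":[0,0,0],"angular":[0,0,0],"hand":0.35},{"travel":[0,0,0],"angular":[0,0,0],"hand":1},{"travel":[0,0,0],"angular":[0,0,0],"hand":1},{"travel":[0,0,0],"angular":[0,0,0],"hand":1},{"travel":[0,0,0],"angular":[0,0,0],"hand":1},{"travel":[0,0,0],"angular":[0,0,0],"hand":1}]' 40
```

```text
time_s: 76.0
tool_pos: [403.6, 132.7, 76.0]
tcp_rot: [[-0.864, 0.083, 0.497], [0.071, 0.997, -0.042], [-0.499, -0.001, -0.867]]
ft_force: [-4.1, 4.8, 3.8]
finger_gap: 29.5
grasp_force: 40.0
```

```bash
python3 - <<'E'
from h import *
snap('top','t22'); im=cv2.imread('pics/t22.png');h=cv2.cvtColor(im,cv2.COLOR_BGR2HSV);m=cv2.inRange(h,(8,150,60),(26,255,255));m[:195]=0
k,l,s,c=cv2.connectedComponentsWithStats(m);T=load('t22')
for i in range(1,k):
    if 50<s[i][4]<900 and s[i][1]<275: z=150 if c[i][0]<300 else 96; X=onz(T,*c[i],z); print(s[i],X,ts(X))
cv2.imwrite('pics/t22b.png',cv2.resize(im[195:300,120:290],(800,494),interpolation=cv2.INTER_CUBIC))
E
```

```text
[158 223  20  19 282] [527.878 300.972 150.   ] [41.265 -1.652]
[131 253  19  20 280] [452.218 372.    150.   ] [-40.119  62.739]
[157 256  18  19 280] [447.568 307.445 150.   ] [-39.305  -1.979]
[182 259  19  18 277] [440.832 243.264 150.   ] [-40.602 -66.499]
```

View pics/t22b.png

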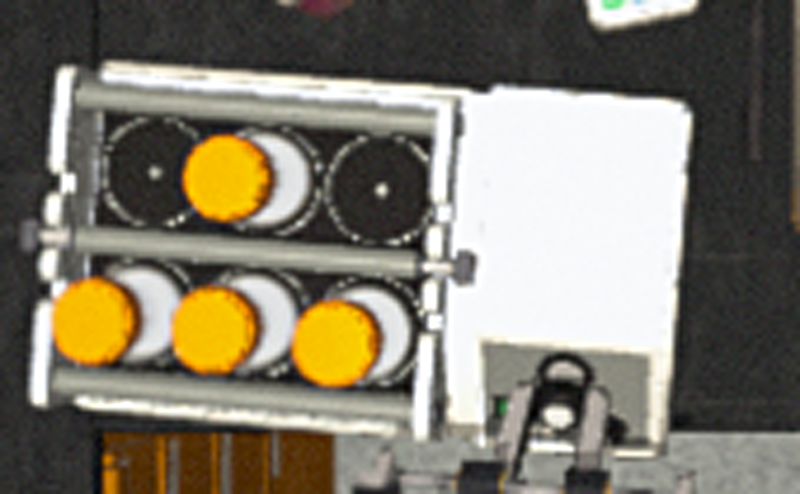

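The top view shows all four bottles standing on their rings, within about 3 mm by the cap measurement, and the bar in the middle slots at (45,237) and (460,266). Now I'll pull the knob about 15 mm along its axis, hold, and open the fingers.

```bash
python3 -m creep '[{"travel":[0.004,0,-0.02],"angular":[0,0,0],"hand":1},{"travel":[0.008,0,-0.045],"angular":[0,0,0],"hand":1},{"travel":[0.013,0,-0.07],"angular":[0,0,0],"hand":1},{"travel":[0.018,0,-0.095],"angular":[0,0,0],"hand":1},{"travel":[0.022,0,-0.115],"angular":[0,0,0],"hand":1},{"travel":[0.024,0,-0.125],"angular":[0,0,0],"hand":1},{"travel":[0.024,0,-0.125],"angular":[0,0,0],"hand":1},{"travel":[0.024,0,-0.125],"angular":[0,0,0],"hand":1}]' 40
python3 - <<'E'
from kn import *
where(); print('moved along d',d@(np.array(env.get_state()['tool_pos'])-np.array([403.6,132.7,76.0])))
f=snap('wrist','w23'); cv2.imwrite('pics/w23b.png',cv2.resize(f['image'][120:330,140:420],(800,600),interpolation=cv2.INTER_CUBIC))
E
```

```text
time_s: 76.85
tool_pos: [394.4, 133.5, 87.0]
tcp_rot: [[-0.864, 0.083, 0.496], [0.071, 0.997, -0.043], [-0.498, -0.001, -0.867]]
ft_force: [13.0, 3.9, -18.7]
finger_gap: 29.1
grasp_force: 40.0
t 76.85 tcp [394.393 133.5    86.954] phi 175.29 zax [ 0.496 -0.043 -0.867] F [ 12.981   3.944 -18.711] gap 29.1 grip 39.98655080795288 j [ 0.361 -0.022  2.379 -0.631  0.373 -0.582]
moved along d 14.331128266591369
```

The tool moved 14.3 mm and the pull reads about 23 N, so the knob is at its stop. I'll release it and back off.

```bash
python3 -m creep '[{"travel":[0,0,0],"angular":[0,0,0],"hand":1},{"travel":[0,0,0],"angular":[0,0,0],"hand":0.2},{"travel":[0,0,0],"angular":[0,0,0],"hand":0},{"travel":[0,0,0],"angular":[0,0,0],"hand":0},{"travel":[0,0,0],"angular":[0,0,0],"hand":0},{"travel":[0,0,0],"angular":[0,0,0],"hand":0},{"travel":[0,0,0],"angular":[0,0,0],"hand":0},{"travel":[0,0,0],"angular":[0,0,0],"hand":0}]'
python3 -m creep '[{"travel":[0,0,-0.05],"angular":[0,0,0],"hand":0},{"travel":[0,0,-0.15],"angular":[0,0,0],"hand":0},{"travel":[0,0,-0.3],"angular":[0,0,0],"hand":0},{"travel":[0,0,-0.45],"angular":[0,0,0],"hand":0},{"travel":[0,0,-0.6],"angular":[0,0,0],"hand":0},{"travel":[0,0,-0.7],"angular":[0,0,0],"hand":0},{"travel":[0,0,-0.7],"angular":[0,0,0],"hand":0},{"travel":[0,0,-0.7],"angular":[0,0,0],"hand":0}]'
python3 - <<'E'
from kn import *
where(); t=snap('top','t24');f=snap('wrist','w24'); g=snap('scene','s24')
a=cv2.resize(t['image'][195:300,120:290],(480,297),interpolation=cv2.INTER_CUBIC)
b=cv2.resize(f['image'][120:300,140:420],(480,303),interpolation=cv2.INTER_CUBIC)
c=cv2.resize(g['image'][200:340,150:340],(320,236),interpolation=cv2.INTER_CUBIC)
r=np.zeros((600,320,3),np.uint8); r[:236]=c
cv2.imwrite('pics/fin.png',np.hstack([np.vstack([a,b]),r]))
print('face at rest',proj(f,H+8*d),'pulled',proj(f,H+22*d),'->crop',(proj(f,H+8*d)-[140,120])*480/280+[0,297])
E
```

```text
time_s: 77.7
tool_pos: [393.4, 132.9, 87.3]
tcp_rot: [[-0.864, 0.084, 0.496], [0.071, 0.997, -0.043], [-0.498, -0.002, -0.867]]
ft_force: [0.2, 0.3, -0.7]
finger_gap: 47.0
grasp_force: 0.0
time_s: 78.5
tool_pos: [351.7, 136.7, 160.3]
tcp_rot: [[-0.864, 0.083, 0.497], [0.071, 0.997, -0.043], [-0.498, -0.001, -0.867]]
ft_force: [0.1, -0.3, -0.6]
finger_gap: 47.0
grasp_force: 0.0
t 78.5 tcp [351.695 136.731 160.278] phi 175.28 zax [ 0.497 -0.043 -0.867] F [ 0.075 -0.25  -0.578] gap 47.0 grip 0.0 j [ 0.45  -0.212  2.279 -0.428  0.66  -0.752]
face at rest [281.97  217.043] pulled [282.097 218.345] ->crop [243.376 463.36 ]
```

View pics/fin.png

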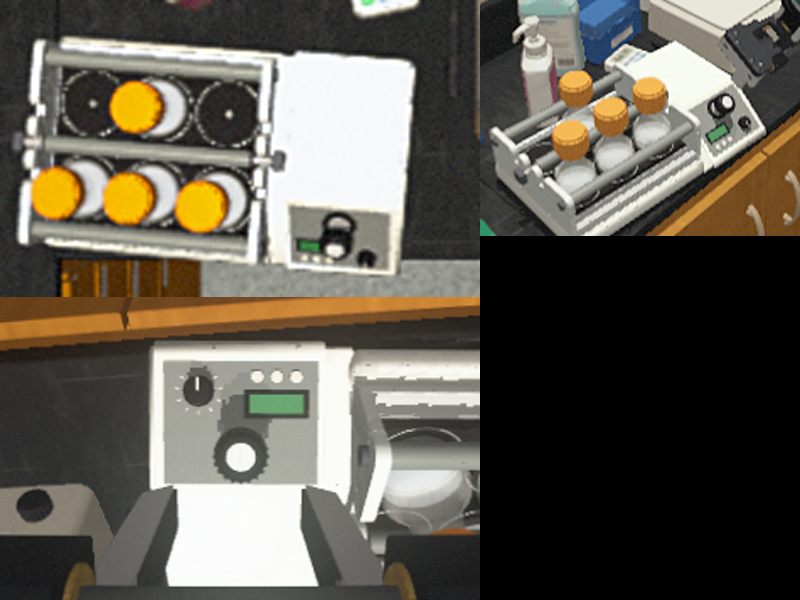

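The final pictures show four upright bottles on rings, the bar in the middle slots, the knob face back at its rest pixel (about (727,101) in the scene inset), and the gripper clear of everything.

```bash
python3 -c "
from cell import job
print(job.sign_off())"
```

```text
the job is handed in; nothing more can be done
None
```

I handed the job in at about 79 s: the crossbar is in the middle slots, all four small bottles stand within about 3 mm of their ring centres, and the start knob was pulled to its stop and sprang back; `sign_off` returned no verdict.

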